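# Load a dip tray and hold it inside the curing lamp

### The arm

A 6-joint arm with a two-finger parallel gripper is mounted at the origin on the work surface. World frame = base frame: x ahead of the robot, y to its left, z up, the work surface at z = 0. Lengths are in m, angles in degrees, forces in N, time in s.
With the tool pointing down it reaches from about 0.35 to 0.875 m from the base axis. Payload 4.2 kg.
Tool frame: the origin (TCP) lies midway between the tips of the shut fingers; the grasp point (between the pads) lies 19 mm behind it; z points along the fingers, y is the direction in which the jaws open and shut (so a half turn about z gives the same grasp; the last joint's range is limited). The gripper opens to 87 mm and grips with 3 to 60 N. Pads are 19 mm wide; open, the fingers measure 117 mm over their backs; the gripper's body (75 mm by 190 mm) begins 51 mm behind the grasp point.
Start: joints at [80.019, 22.042, 0.453, 0, -68.411, -14.817], TCP at [0.262, 0.567, 0.223] pointing down, gripper open.
Joint ranges: [-179.83, 179.83], [-69.29, 118.12], [-61.27, 80.66], [-181.25, 117.63], [-171.15, -9.14], [-177.46, 177.46]. Speed limits (degrees/s): [159.86, 159.86, 180, 180, 180, 180].

### API

Orientations are given as a 3x3 rotation matrix whose columns are the frame's x, y, z axes.
In Python, from station import r gives the robot as it stands.
- The arm moves only by the tool carry_out, never from a script. Its argument "steps" is a list of rows, each a list of 2 entries, a list of its own where there are three numbers: the shift along the tool's x, y, z in cm, then the turn about the tool's z in degrees. In form: [[[x, y, z], twist], ...]. A call has 1 to 20 rows; each row is the pose to reach, as a shift and turn from the pose measured when the call began, along the tool's axes at that moment; what a row does not reach only later rows make up. A row lasts 1/10 s, in which the tool goes at most 50 mm and 8.59 degrees, less where a joint would pass 70% of its speed; a pose out of reach is approached as far as the arm can. A call with a gripper value outside its range is refused whole. "gripper" is the gripper's target within -1 to 1 (fully open at 1, half-way at 0, shut at -1), set as the call begins (left out, the last holds). The fingers move at their own pace and stop on an object; the grip force is fixed at half the most. Time passes only in rows, so rows that repeat a pose let the fingers close. It gives the time, the measured TCP pose, the force and the opening at its end, in the units of the state.
- r.sense(): the state, without advancing time (a new reading comes with each control period).
- r.capture(name): name is "scene" or "top"; returns the picture (384x512x3 uint8, red, green, blue); there is no depth.
- r.calibration(name): a dict with "camera_matrix" (3x3 intrinsics, pixels), "world_from_camera" (4x4, takes a point from camera to world coordinates). Camera axes: x right, y up, looking along -z (the intrinsics and any distortion apply to the point x, -y, -z); pixel columns grow to the right and rows downward; lengths in m; the calibration is good to about 2 mm. A picture is of the moment at which its call begins. calibration takes no time and is no camera call.
- r.finish_job(): hands the job in, once; it reports no verdict.
Trained networks look in the newest picture that a camera, given by its name, has taken for a name from the list of things; names that differ only in an ending like _2 or _b are one class to them, and where a whole thing is asked for, a point or a joint stands for the part that bears it (a point fixed in the world has none). Each returns a list of dicts, best first, with "confidence" (0 to 1); they miss things now and then, are a little off and sometimes report something else, mostly with a low value. They report only what shows in the picture. A call takes as long as a camera call.
- r.cut_out(camera, target): "pixels" (384x512 bool, what is visible of it).
- r.place_of(camera, target): "centre" ([x, y, z] in m, in world coordinates, good to about 4 mm: a listed point, or the origin of a listed thing).
The state is a dict: "time_s": time; "joints": joint angles; "joint_velocities": joint speeds; "effort": joint torques, N m; "tcp_pos": TCP position; "ee_rot": TCP orientation; "wrist_force": force on the tool from outside, world axes, zero at the start; "moment": the same for the moment, N m; "gripper_width": opening from 0.0 (shut) to 1.0 (fully open).
Only numpy, scipy, OpenCV 4.12 (cv2) and the standard library are available. Lean on these libraries where they do the work, as an engineer would, in place of code of your own. Each camera call takes 0.05 s, during which the arm holds its last target. There are 200 camera calls.

### The job

Put the three amber resin pieces (the ring, the bead and the bar) one after another into the small metal dip tray while it stands on the table. Then pick the tray up by its upright handle and lower it, level, through the slot in the lid of the curing lamp until the whole tray body is below the lid, with its handle still sticking out. Finish while holding it there, still and hanging free: do not let go and do not let it touch the lamp's floor, walls or lid; leave the tumbler, the jar and the brush where they are.

Things in the scene. Friction and masses are not known exactly. Their poses are not given: they have to be found in the camera images.
- lamp: Curing lamp fixed to the table: a box 180 (its x) x 120 (its y) x 85 mm high, white base 20 mm high with two light tubes lying along x at y = +-45 mm (tops 29.5 mm above the table), clear walls 4 mm thick, white lid 5 mm thick (underside 80 mm, top 85 mm above the table). Origin: centre of its underside on the table, z up.
- lamp_slot (a point): Centre of the rectangular through slot in the lamp's lid, at the lid's top face, 85 mm above the table. The slot is 104 mm along the lamp's x and 38 mm along its y, 5 mm deep, with 45 degree flared guide lips round it that rise to about 90 mm above the table and widen the mouth by 5 mm on each side. Same axes as the lamp. The tray may enter either way round.
- tray: Loose metal dip tray, 0.10 to 0.20 kg: open-topped trough 100 (its x) x 36 (its y) x 22 mm high, walls and floor 3 mm thick, so 2 mm narrower than the slot and 4 mm shorter. An upright handle (bar 20 mm along x, 14 mm along y) stands centred at x = -40 mm, its top 86 mm above the tray's underside; the free inside runs from x = -30 to +47 mm and y = -15 to +15 mm. Origin: centre of its underside.
- tray_handle (a point): Centre of the top of the tray's handle, 86 mm above the tray's underside; tray axes. Grip the handle across its 14 mm (tray y), close to its top, so that the fingertips stay above the lamp's lips when the tray is under the lid.
- ring: Loose amber resin ring lying flat, outer diameter 22 mm, hole 15 mm, 9 mm high, 12 g. Origin: centre of its underside.
- bead: Loose amber resin bead, an upright cylinder 16 mm across and 18 mm high, 15 g. Origin: centre of its underside.
- bar: Loose amber resin bar lying flat, 34 (its x) x 12 (its y) x 10 mm high, 15 g. Origin: centre of its underside.
- tumbler: Bystander: glass tumbler, 68 mm across, 95 mm high. Origin: centre of its underside.
- jar: Bystander: lidded glass jar, 52 mm across, 60 mm high. Origin: centre of its underside.
- brush: Bystander: brush lying flat, about 180 mm long along its x.

How it is judged:
By the outcome, as a careful person would: the job done as asked, in the order asked, and still so for the second after the job is handed in, while the arm keeps its last pose, push and grip.
It also fails if it takes over 72 s, if anything falls off the work surface, if the arm or the gripper's body presses on something with over 40 N, if the wrist force passes 120 N, or if a joint passes its speed limit or range.

## Working session

There is one attempt and no reset: what is moved stays moved. The work goes in short steps, Python scripts to look and compute and a tool call to move; the robot and the scene stay as the last step left them, time stands still between calls to the robot, and variables do not carry over. Pictures are saved under pics/ and viewed, about 8 in all and at most 12, crops included, and the job is handed in when it is done.

Besides the shell and the picture viewer there is one more tool, called by a JSON object that holds its "name" and its "arguments". carry_out: Moves the arm, as the interface text tells. Its arguments: {"type":"object","properties":{"steps":{"type":"array","items":{"type":"array"}},"gripper":{"type":"number"}},"required":["steps"]}

```bash
mkdir -p pics; ls; cat > h.py <<'E'
import numpy as np, cv2
from station import r
def save(cam,name):
    im=r.capture(cam); cv2.imwrite(f'pics/{name}.png',im[:,:,::-1]); return im
def cal(cam):
    c=r.calibration(cam); return np.array(c["camera_matrix"]),np.array(c["world_from_camera"])
def proj(cam,P):
    K,T=cal(cam); p=np.linalg.inv(T)@np.r_[P,1]; q=K@np.array([p[0],-p[1],-p[2]]); return q[:2]/q[2]
def ray(cam,uv,z):
    K,T=cal(cam); d=np.linalg.inv(K)@np.array([uv[0],uv[1],1.]); d=T[:3,:3]@np.array([d[0],-d[1],-d[2]]); o=T[:3,3]
    return o+d*(z-o[2])/d[2]
E
python3 - <<'E'
from h import *
s=r.sense(); print({k:np.round(v,3).tolist() for k,v in s.items()})
a=save('top','t0'); b=save('scene','s0')
for c in ('top','scene'):
    K,T=cal(c); print(c,np.round(K,1).tolist(),np.round(T,3).tolist(), [k for k in r.calibration(c)])
    for n in 'lamp lamp_slot tray tray_handle ring bead bar tumbler jar brush'.split():
        print(n,[(np.round(d['centre'],3).tolist(),round(d['confidence'],2)) for d in r.place_of(c,n)[:2]])
E
```

```text
pics
{'time_s': 0.0, 'joints': [80.019, 22.089, 0.379, -0.029, -68.411, -14.817], 'joint_velocities': [0.001, -0.086, -0.046, 0.11, 0.076, -0.0], 'effort': [0.002, -39.066, 18.74, 4.22, 0.011, -0.0], 'tcp_pos': [0.262, 0.567, 0.221], 'ee_rot': [[0.908, -0.42, -0.001], [-0.42, -0.908, -0.002], [0.0, 0.002, -1.0]], 'wrist_force': [0.143, -0.733, -0.114], 'moment': [0.0, 0.009, 0.056], 'gripper_width': 1.001}
top [[435.2, 0.0, 250.2], [0.0, 435.2, 189.9], [0.0, 0.0, 1.0]] [[-0.008, 0.999, -0.041, 0.522], [-1.0, -0.007, 0.021, -0.043], [0.021, 0.041, 0.999, 1.006], [0.0, 0.0, 0.0, 1.0]] ['camera_matrix', 'world_from_camera']
lamp [([0.607, 0.266, -0.001], 0.81), ([0.528, -0.332, 0.002], 0.48)]
lamp_slot [([0.61, 0.271, 0.082], 0.84)]
tray [([0.49, -0.046, -0.002], 0.67)]
tray_handle [([0.447, -0.055, 0.089], 0.7)]
ring [([0.452, -0.204, -0.001], 0.53)]
bead [([0.531, -0.331, -0.001], 0.52)]
bar [([0.619, -0.209, -0.003], 0.58)]
tumbler [([0.756, -0.053, -0.002], 0.71)]
jar [([0.686, -0.356, -0.003], 0.56)]
brush [([0.364, 0.08, -0.002], 0.58)]
scene [[478.5, 0.0, 258.0], [0.0, 478.5, 193.5], [0.0, 0.0, 1.0]] [[0.848, -0.365, 0.384, 1.043], [0.53, 0.578, -0.621, -0.841], [0.005, 0.73, 0.684, 0.94], [0.0, 0.0, 0.0, 1.0]] ['camera_matrix', 'world_from_camera']
lamp [([0.606, 0.268, -0.001], 0.59)]
lamp_slot [([0.61, 0.27, 0.086], 0.92)]
tray [([0.486, -0.05, 0.001], 0.94)]
tray_handle [([0.446, -0.059, 0.086], 0.79), ([0.453, -0.208, -0.001], 0.18)]
ring [([0.456, -0.208, 0.0], 0.55)]
bead [([0.687, -0.357, -0.003], 0.43), ([0.527, -0.334, 0.0], 0.41)]
bar [([0.616, -0.216, 0.002], 0.54)]
tumbler [([0.763, -0.046, 0.0], 0.7)]
jar [([0.689, -0.357, -0.0], 0.89), ([0.607, 0.275, -0.001], 0.7)]
brush [([0.365, 0.081, 0.0], 0.78)]
```

```bash
python3 - <<'E'
from h import *
im=cv2.imread('pics/t0.png'); cv2.imwrite('pics/t0b.png',cv2.resize(im,(800,600),interpolation=cv2.INTER_CUBIC))
for c in ('top','scene'):
    for n,z in (('ring',.009),('bead',.018),('bar',.01),('tray',.022),('lamp',.085)):
        for d in r.cut_out(c,n)[:2]:
            m=d['pixels'].astype('uint8')
            cn=max(cv2.findContours(m,0,1)[0],key=cv2.contourArea)
            (_,_),sz,_=R=cv2.minAreaRect(cn)
            w=np.array([ray(c,p[0],z)[:2] for p in cn.astype(float)],dtype=np.float32)
            W=cv2.minAreaRect(w*1000)
            print(c,n,round(d['confidence'],2),np.round(R[0]),m.sum(),'world mm',np.round(W[0],1),np.round(W[1],1),round(W[2],1))
E
```

```text
top ring 0.22 [243. 225.] 715 world mm [482.9 -47. ] [106.3  37.3] 16.4
top bead 0.37 [243. 225.] 683 world mm [484.1 -46.1] [104.5  35.3] 16.9
top bar 0.53 [314. 166.] 106 world mm [ 617.4 -211.3] [16.6 34.1] 81.1
top tray 0.84 [242. 225.] 731 world mm [484.2 -44.8] [106.1  37.8] 15.5
top lamp 0.86 [ 97. 170.] 5694 world mm [605.6 260. ] [142.9 180.9] 68.4
scene ring 0.4 [196. 232.] 52 world mm [ 459.2 -207.6] [18.3 25.5] 37.2
scene bar 0.22 [329. 146.] 2960 world mm [591.3 318.2] [211.2 271.6] 67.7
scene tray 0.78 [239. 191.] 663 world mm [476.1 -25.4] [103.2 146. ] 35.2
scene lamp 0.62 [330. 145.] 2885 world mm [627.9 227.3] [190.5 246.6] 66.6
```

View pics/t0b.png

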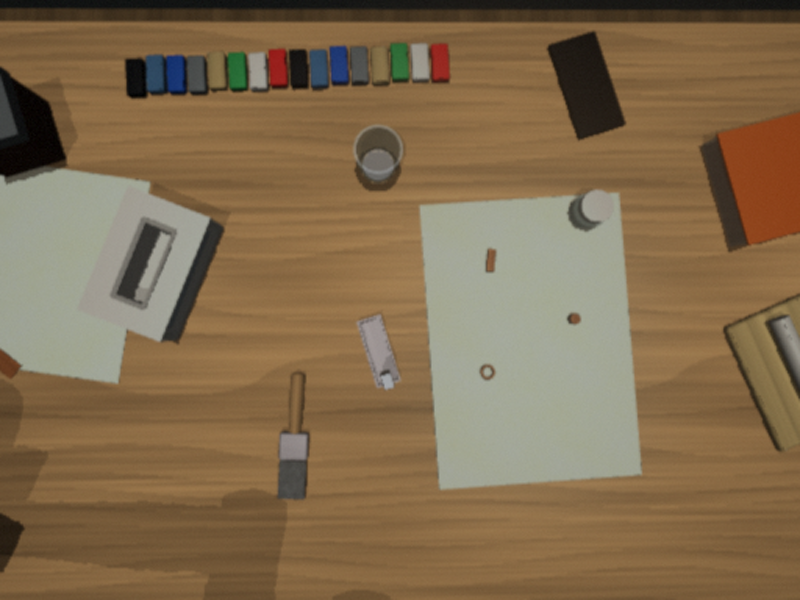

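View pics/s0.png

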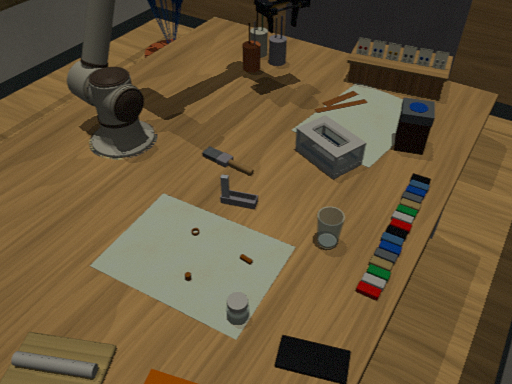

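The top view shows the tray at about (378,350) with its handle at the near end (387,380). The ring is at (487,372), the bead at (574,319) and the bar at (491,260). The lamp slot is at (145,263), all in 800x600 pixels. The scene view agrees. Next I refine with colour blobs and a crop of the lamp and tray.

```bash
python3 - <<'E'
from h import *
print(r.sense()['time_s'])
for c,f in (('top','t0'),('scene','s0')):
    im=cv2.imread(f'pics/{f}.png').astype(int); B,G,R=im[...,0],im[...,1],im[...,2]
    for n,P,h in (('ring',(.454,-.206),.009),('bead',(.529,-.333),.018),('bar',(.618,-.212),.01)):
        u,v=np.round(proj(c,[*P,h/2])).astype(int); a=14
        sub=(R-B)[v-a:v+a+1,u-a:u+a+1]; w=np.clip(sub-25,0,60)
        yy,xx=np.mgrid[v-a:v+a+1,u-a:u+a+1]; q=(w*xx).sum()/w.sum(),(w*yy).sum()/w.sum()
        cov=np.cov(np.c_[xx.ravel(),yy.ravel()].T,aweights=w.ravel()); ev,V=np.linalg.eigh(cov); d=V[:,1]
        p=ray(c,q,h/2); p2=ray(c,np.array(q)+3*d,h/2)-p
        print(c,n,(u,v),np.round(q,1),np.round(p,4),'major yaw',round(np.degrees(np.arctan2(p2[1],p2[0])),1),(w>0).sum(),np.round(ev,1))
im=cv2.imread('pics/t0.png')
A=cv2.resize(im[115:225,45:150],None,fx=5,fy=5,interpolation=cv2.INTER_CUBIC)
Bc=cv2.resize(im[195:255,222:264],None,fx=550/60,fy=550/60,interpolation=cv2.INTER_CUBIC)[:, :270]
A=A[:550]; cv2.imwrite('pics/crop1.png',np.hstack([A,Bc]))
E
```

```text
1.6
top ring (np.int64(312), np.int64(237)) [311.8 237.8] [ 0.4523 -0.2052  0.0045] major yaw -138.1 53 [8.  8.2]
top bead (np.int64(367), np.int64(204)) [367.8 203.6] [ 0.5299 -0.335   0.009 ] major yaw -143.4 45 [2.3 2.7]
top bar (np.int64(314), np.int64(166)) [313.8 166.1] [ 0.6176 -0.2121  0.005 ] major yaw 174.1 87 [ 1.8 16. ]
scene ring (np.int64(194), np.int64(231)) [194.8 230.5] [ 0.4526 -0.2027  0.0045] major yaw -109.4 41 [3.8 4.9]
scene bead (np.int64(187), np.int64(276)) [187.4 274.3] [ 0.5276 -0.3289  0.009 ] major yaw -77.4 41 [2.  2.2]
scene bar (np.int64(245), np.int64(259)) [245.7 258.1] [ 0.6174 -0.2094  0.005 ] major yaw 175.2 66 [ 1.3 12.3]
```

View pics/crop1.png

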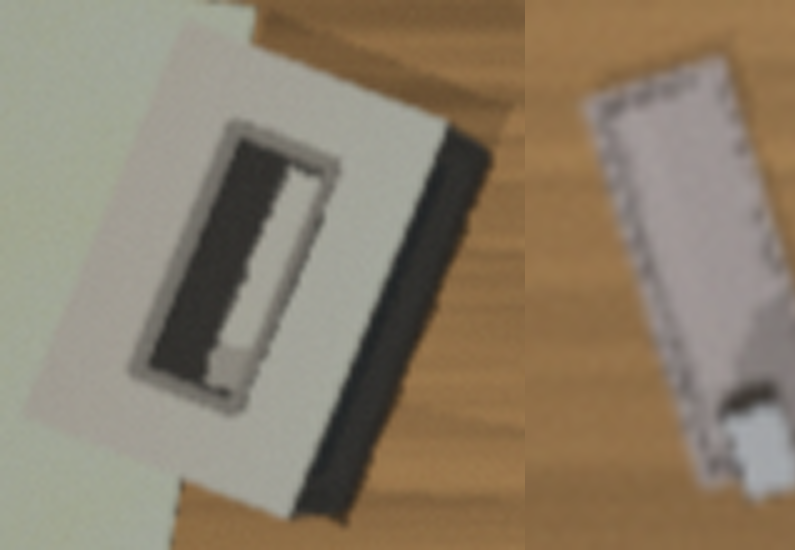

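```bash
cat >> h.py <<'E'
def go(P,yaw):
    s=r.sense(); R=np.array(s['ee_rot']); d=R.T@(np.array(P)-s['tcp_pos'])*100
    y0=np.degrees(np.arctan2(R[1,0],R[0,0])); t=-((yaw-y0+180)%360-180)
    return np.round(d,2).tolist(),round(t,1)
def st():
    s=r.sense(); R=np.array(s['ee_rot']); print(s['time_s'],np.round(s['tcp_pos'],4),'yaw',round(np.degrees(np.arctan2(R[1,0],R[0,0])),2),'z',np.round(R[:,2],4),'F',np.round(s['wrist_force'],2),'M',np.round(s['moment'],3),'w',round(s['gripper_width'],3),'j',np.round(s['joints'],1))
E
python3 - <<'E'
from h import *
f=lambda p:ray('top',np.array(p)/5+[45-.4,115-.4],Z)
def yaw(d): return round(np.degrees(np.arctan2(d[1],d[0])),2)
Z=.085
c=[f(p) for p in [(185,15),(448,122),(293,518),(22,415)]]
print('lid',np.round(np.mean(c,0),4),[round(np.linalg.norm(c[i]-c[i-1]),4) for i in range(4)],yaw(c[1]-c[2]),yaw(c[0]-c[3]),yaw(c[0]-c[1])-90)
Z=.089
c=[f(p) for p in [(230,118),(340,160),(240,412),(130,375)]]
print('lip',np.round(np.mean(c,0),4),[round(np.linalg.norm(c[i]-c[i-1]),4) for i in range(4)],yaw(c[1]-c[2]),yaw(c[0]-c[3]))
g=lambda p:ray('top',(np.array(p)-[525,0])*60/550+[222-.45,195-.45],Z)
Z=.022
a,b,d=g((585,100)),g((725,55)),g((700,490))
print('tray',yaw(a-d),yaw(a-b)-90,np.round((b+d)/2,4),np.linalg.norm(a-d),np.linalg.norm(a-b))
print(go([.4525,-.204,.12],16))
E
```

```text
lid [0.6088 0.27   0.085 ] [np.float64(0.1814), np.float64(0.12), np.float64(0.1787), np.float64(0.1214)] -21.03 -21.48 -22.549999999999997
lip [0.6088 0.2696 0.089 ] [np.float64(0.1153), np.float64(0.0494), np.float64(0.1134), np.float64(0.0484)] -21.2 -20.67
tray 16.09 17.39 [ 0.4855 -0.045   0.022 ] 0.09978224852365217 0.03620828905205288
([49.63, 62.04, 10.26], np.float64(-40.8))
```

{"name": "carry_out", "arguments": {"steps": [[[49.6, 62.0, 5.0], -40.8], [[49.6, 62.0, 5.0], -40.8], [[49.6, 62.0, 5.0], -40.8], [[49.6, 62.0, 5.0], -40.8], [[49.6, 62.0, 5.0], -40.8], [[49.6, 62.0, 5.0], -40.8], [[49.6, 62.0, 5.0], -40.8], [[49.6, 62.0, 5.0], -40.8], [[49.6, 62.0, 5.0], -40.8], [[49.6, 62.0, 5.0], -40.8], [[49.6, 62.0, 5.0], -40.8], [[49.6, 62.0, 5.0], -40.8], [[49.6, 62.0, 5.0], -40.8], [[49.6, 62.0, 5.0], -40.8], [[49.6, 62.0, 5.0], -40.8], [[49.6, 62.0, 5.0], -40.8], [[49.6, 62.0, 10.0], -40.8], [[49.6, 62.0, 15.0], -40.8], [[49.6, 62.0, 15.0], -40.8], [[49.6, 62.0, 15.0], -40.8]], "gripper": 0.2}}

```text
time_s: 3.6
tcp_pos: [0.4527, -0.2037, 0.073]
ee_rot: [[0.961, 0.277, -0.001], [0.277, -0.961, -0.001], [-0.001, 0.0, -1.0]]
wrist_force: [0.5, 1.2, 0.5]
gripper_width: 0.6
```

```bash
python3 - <<'E'
from h import *
st(); print(go([.4525,-.204,.003],16)); save('scene','s1')
for c in ('top','scene'):
    r.capture(c); print([(np.round(d['centre'],3),round(d['confidence'],2)) for d in r.place_of(c,'ring')[:2]])
E
```

```text
3.6 [ 0.4527 -0.2037  0.073 ] yaw 16.06 z [-1.1e-03 -8.0e-04 -1.0e+00] F [0.48 1.22 0.48] M [-0.078 -0.14   0.022] w 0.6 j [-5.400e+00  1.950e+01 -2.860e+01  1.000e-01 -4.200e+01  1.114e+02]
([-0.02, 0.02, 7.0], np.float64(0.1))
[]
[(array([ 0.455, -0.206,  0.002]), 0.51)]
```

{"name": "carry_out", "arguments": {"steps": [[[0, 0, 4], 0], [[0, 0, 6], 0], [[0, 0, 6.9], 0], [[0, 0, 6.9], 0], [[0, 0, 6.9], 0]]}}

```text
time_s: 4.35
tcp_pos: [0.4555, -0.2035, 0.0072]
ee_rot: [[0.961, 0.277, 0.008], [0.277, -0.961, -0.001], [0.007, 0.003, -1.0]]
wrist_force: [0.5, -0.2, 0.3]
gripper_width: 0.6
```

{"name": "carry_out", "arguments": {"steps": [[[0, 0, 0], 0], [[0, 0, 0], 0], [[0, 0, 0], 0], [[0, 0, 0], 0], [[0, 0, 0], 0], [[0, 0, 0], 0], [[0, 0, -3], 0], [[0, 0, -7], 0], [[0, 0, -7], 0]], "gripper": -1}}

```text
time_s: 5.25
tcp_pos: [0.4587, -0.2041, 0.0818]
ee_rot: [[0.96, 0.279, 0.018], [0.279, -0.96, -0.003], [0.016, 0.008, -1.0]]
wrist_force: [0.5, 0.6, -0.6]
gripper_width: 0.215
```

```bash
python3 - <<'E'
from h import *
st(); s=save('scene','s2'); u,v=proj('scene',r.sense()['tcp_pos']).astype(int); print(u,v)
cv2.imwrite('pics/s2c.png',cv2.resize(s[max(v-60,0):v+60,u-70:u+70,::-1],None,fx=4,fy=4,interpolation=2))
t=np.radians(16.5); c=np.array([.4865,-.0465]); print(c+(-.018)*np.array([np.cos(t),np.sin(t)]),c+.003*np.array([np.cos(t),np.sin(t)]),c+.0295*np.array([np.cos(t),np.sin(t)]))
print(go([*(c+(-.018)*np.array([np.cos(t),np.sin(t)])),.12],16.5))
E
```

```text
5.25 [ 0.4587 -0.2041  0.0818] yaw 16.18 z [ 0.0179 -0.0035 -0.9998] F [ 0.54  0.57 -0.59] M [-0.107 -0.144  0.016] w 0.215 j [ -5.4  18.7 -28.1   0.2 -42.1 111.4]
193 211
[ 0.46924124 -0.05161228] [ 0.48937646 -0.04564795] [ 0.51478518 -0.03812155]
([5.46, -14.24, -4.05], np.float64(-0.4))
```

View pics/s2c.png

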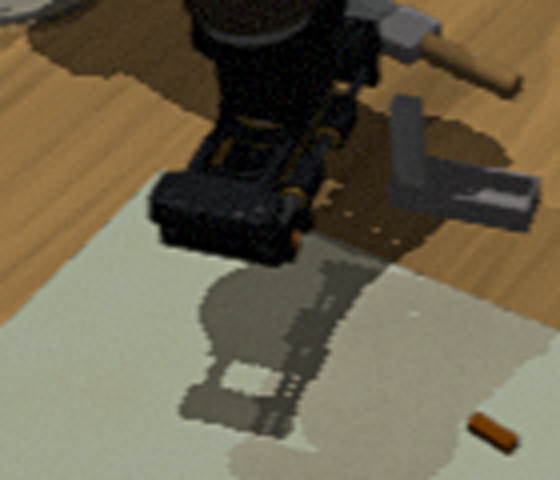

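Amber shows between the fingertips at about (297,240), so the ring is held. The tool has a small tilt, so I check whether it settles.

{"name": "carry_out", "arguments": {"steps": [[[0, 0, -4], 0], [[0, 0, -4], 0], [[0, 0, -4], 0], [[0, 0, -4], 0], [[0, 0, -4], 0]]}}

```text
time_s: 5.8
tcp_pos: [0.4553, -0.2034, 0.1182]
ee_rot: [[0.961, 0.277, 0.011], [0.277, -0.961, -0.002], [0.01, 0.004, -1.0]]
wrist_force: [-0.7, 0.2, 1.0]
gripper_width: 0.21
```

```bash
python3 - <<'E'
from h import *
st(); print(go([.4692,-.0516,.12],16.5),np.round(r.sense()['joint_velocities'],2))
E
```

```text
5.8 [ 0.4553 -0.2034  0.1182] yaw 16.1 z [ 0.0107 -0.0015 -0.9999] F [-0.7   0.16  0.95] M [-0.027  0.039 -0.055] w 0.21 j [ -5.4  15.8 -25.8   0.  -47.8 111.4]
([5.54, -14.2, -0.19], np.float64(-0.4)) [-0.   -0.13  0.31  0.12 -0.14  0.1 ]
```

{"name": "carry_out", "arguments": {"steps": [[[5.6, -14.2, 0], -0.4], [[5.6, -14.2, 0], -0.4], [[5.6, -14.2, 0], -0.4], [[5.6, -14.2, 0], -0.4], [[5.6, -14.2, 0], -0.4], [[5.6, -14.2, 3], -0.4], [[5.6, -14.2, 5], -0.4], [[5.6, -14.2, 5], -0.4], [[5.6, -14.2, 5], -0.4], [[5.6, -14.2, 5], -0.4]]}}

```text
time_s: 6.8
tcp_pos: [0.4708, -0.0522, 0.0689]
ee_rot: [[0.959, 0.283, 0.012], [0.283, -0.959, -0.001], [0.011, 0.005, -1.0]]
wrist_force: [0.2, 0.2, -0.1]
gripper_width: 0.215
```

```bash
python3 - <<'E'
from h import *
st(); t=np.radians(16.5); p=np.array([.4865,-.0465])-.017*np.array([np.cos(t),np.sin(t)]); print(p,go([*p,.028],16.5))
s=save('scene','s3'); cv2.imwrite('pics/s3c.png',cv2.resize(s[130:230,170:310,::-1],None,fx=5,fy=5,interpolation=2))
E
```

```text
6.8 [ 0.4708 -0.0522  0.0689] yaw 16.44 z [ 0.0117 -0.0015 -0.9999] F [ 0.23  0.18 -0.11] M [-0.026 -0.012  0.039] w 0.215 j [ 13.6  17.7 -32.6   0.4 -39.1  92.6]
[ 0.47020006 -0.05132826] ([-0.07, -0.12, 4.08], np.float64(-0.1))
```

View pics/s3c.png

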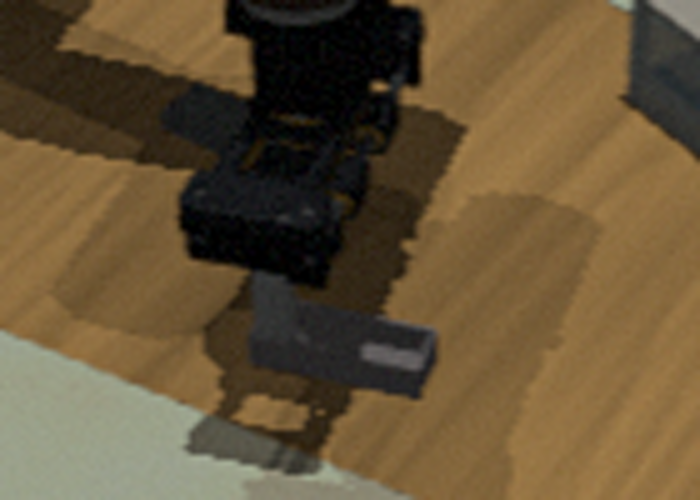

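The fingers straddle above the tray next to the handle, at about (275,290) in the crop, and the tray has not moved. Lowering and releasing.

{"name": "carry_out", "arguments": {"steps": [[[-0.1, -0.1, 2], 0], [[-0.1, -0.1, 4.1], 0], [[-0.1, -0.1, 4.1], 0], [[-0.1, -0.1, 4.1], 0]]}}

```text
time_s: 7.25
tcp_pos: [0.4705, -0.0514, 0.0287]
ee_rot: [[0.959, 0.283, 0.013], [0.283, -0.959, -0.001], [0.012, 0.005, -1.0]]
wrist_force: [0.1, 0.2, 0.3]
gripper_width: 0.215
```

{"name": "carry_out", "arguments": {"steps": [[[0, 0, 0], 0], [[0, 0, 0], 0], [[0, 0, 0], 0], [[0, 0, 0], 0], [[0, 0, -4], 0], [[0, 0, -8], 0], [[0, 0, -10], 0], [[0, 0, -10], 0], [[0, 0, -10], 0]], "gripper": 0.2}}

```text
time_s: 8.15
tcp_pos: [0.4689, -0.0513, 0.1288]
ee_rot: [[0.959, 0.283, 0.013], [0.283, -0.959, -0.001], [0.012, 0.005, -1.0]]
wrist_force: [-0.6, -0.4, -0.9]
gripper_width: 0.599
```

```bash
python3 - <<'E'
from h import *
st(); print(go([.529,-.332,.1],16.5))
E
```

```text
8.15 [ 0.4689 -0.0513  0.1288] yaw 16.44 z [ 1.320e-02 -9.000e-04 -9.999e-01] F [-0.62 -0.4  -0.88] M [-0.042  0.038 -0.018] w 0.599 j [ 13.7  12.4 -28.8   0.3 -48.1  92.5]
([-2.22, 28.61, 2.98], np.float64(-0.1))
```

{"name": "carry_out", "arguments": {"steps": [[[-2.2, 28.6, 2.5], 0], [[-2.2, 28.6, 2.5], 0], [[-2.2, 28.6, 2.5], 0], [[-2.2, 28.6, 2.5], 0], [[-2.2, 28.6, 2.5], 0], [[-2.2, 28.6, 2.5], 0], [[-2.2, 28.6, 5], 0], [[-2.2, 28.6, 7], 0], [[-2.2, 28.6, 7], 0], [[-2.2, 28.6, 7], 0], [[-2.2, 28.6, 7], 0]]}}

```text
time_s: 9.25
tcp_pos: [0.5302, -0.3318, 0.0605]
ee_rot: [[0.959, 0.284, 0.014], [0.284, -0.959, -0.002], [0.013, 0.005, -1.0]]
wrist_force: [-0.2, 0.1, -0.1]
gripper_width: 0.601
```

```bash
python3 - <<'E'
from h import *
st(); print(go([.529,-.332,.006],16.5))
s=save('scene','s4'); t=save('top','t4')
f=lambda im,a:cv2.resize(im[a[0]:a[1],a[2]:a[3],::-1],(390,390),interpolation=2)
cv2.imwrite('pics/c4.png',np.hstack([f(t,(190,260,205,275)),f(s,(230,310,150,230))]))
E
```

```text
9.25 [ 0.5302 -0.3318  0.0605] yaw 16.49 z [ 0.014  -0.0015 -0.9999] F [-0.18  0.15 -0.08] M [-0.07  -0.034  0.004] w 0.601 j [-17.3  30.4 -11.2  -0.2 -47.5 123.9]
([-0.19, -0.05, 5.44], np.float64(-0.0))
```

View pics/c4.png

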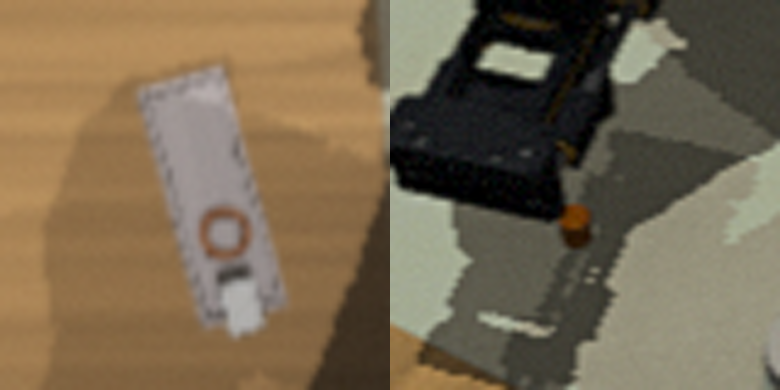

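The left crop shows the ring lying in the tray beside the handle, at about (224,233). The right crop shows the bead upright at (575,225), in front of the opened fingers. Going down for it.

{"name": "carry_out", "arguments": {"steps": [[[-0.2, 0, 3], 0], [[-0.2, 0, 5.4], 0], [[-0.2, 0, 5.4], 0], [[-0.2, 0, 5.4], 0], [[-0.2, 0, 5.4], 0]]}}

```text
time_s: 9.85
tcp_pos: [0.5307, -0.3329, 0.0089]
ee_rot: [[0.959, 0.284, 0.018], [0.284, -0.959, -0.003], [0.017, 0.008, -1.0]]
wrist_force: [1.1, 0.0, 0.9]
gripper_width: 0.603
```

{"name": "carry_out", "arguments": {"steps": [[[0, 0, 0], 0], [[0, 0, 0], 0], [[0, 0, 0], 0], [[0, 0, 0], 0], [[0, 0, 0], 0], [[0, 0, 0], 0], [[0, 0, 0], 0], [[0, 0, -4], 0], [[0, 0, -8], 0], [[0, 0, -11], 0], [[0, 0, -11], 0], [[0, 0, -11], 0]], "gripper": -1}}

```text
time_s: 11.05
tcp_pos: [0.5287, -0.3324, 0.1195]
ee_rot: [[0.959, 0.284, 0.02], [0.284, -0.959, -0.003], [0.018, 0.009, -1.0]]
wrist_force: [0.1, 0.3, -0.7]
gripper_width: 0.166
```

```bash
python3 - <<'E'
from h import *
st(); t=np.radians(16.5); p=np.array([.4865,-.0465])+.005*np.array([np.cos(t),np.sin(t)]); print(p,go([*p,.11],16.5))
s=r.capture('top'); print([(np.round(d['centre'],4),round(d['confidence'],2)) for n in ('tray','tray_handle','ring') for d in r.place_of('top',n)[:2]])
E
```

```text
11.05 [ 0.5287 -0.3324  0.1195] yaw 16.51 z [ 0.0197 -0.003  -0.9998] F [ 0.15  0.33 -0.72] M [-0.039  0.048 -0.002] w 0.166 j [-17.4  26.4  -8.3  -0.2 -54.2 124. ]
[ 0.4912941  -0.04507992] ([4.56, -28.62, 0.78], np.float64(0.0))
[(array([ 0.4876, -0.0488, -0.0028]), 0.73), (array([ 0.446 , -0.0613,  0.0889]), 0.68), (array([ 0.4661, -0.0517,  0.0035]), 0.6)]
```

{"name": "carry_out", "arguments": {"steps": [[[4.6, -28.6, 0], 0], [[4.6, -28.6, 0], 0], [[4.6, -28.6, 0], 0], [[4.6, -28.6, 0], 0], [[4.6, -28.6, 0], 0], [[4.6, -28.6, 0], 0], [[4.6, -28.6, 0], 0], [[4.6, -28.6, 3], 0], [[4.6, -28.6, 6], 0], [[4.6, -28.6, 6], 0], [[4.6, -28.6, 6], 0], [[4.6, -28.6, 6], 0]]}}

```text
time_s: 12.45
tcp_pos: [0.4926, -0.0453, 0.0571]
ee_rot: [[0.959, 0.284, 0.017], [0.284, -0.959, -0.002], [0.016, 0.007, -1.0]]
wrist_force: [-1.3, 1.1, 0.9]
gripper_width: 0.169
```

```bash
python3 - <<'E'
from h import *
st(); print(go([.4915,-.0455,.03],16.5))
E
```

```text
12.45 [ 0.4926 -0.0453  0.0571] yaw 16.51 z [ 0.0173 -0.0019 -0.9998] F [-1.28  1.07  0.88] M [-0.044 -0.025 -0.011] w 0.169 j [ 13.8  20.3 -30.7   0.6 -38.1  92.3]
([-0.16, -0.03, 2.71], np.float64(0.0))
```

{"name": "carry_out", "arguments": {"steps": [[[-0.1, 0, 2], 0], [[-0.1, 0, 3], 0], [[-0.1, 0, 3], 0], [[-0.1, 0, 3], 0]]}}

```text
time_s: 12.85
tcp_pos: [0.4926, -0.0457, 0.0276]
ee_rot: [[0.959, 0.284, 0.018], [0.284, -0.959, -0.002], [0.017, 0.007, -1.0]]
wrist_force: [-0.1, -0.8, -0.3]
gripper_width: 0.167
```

{"name": "carry_out", "arguments": {"steps": [[[0, 0, 0], 0], [[0, 0, 0], 0], [[0, 0, 0], 0], [[0, 0, 0], 0], [[0, 0, -4], 0], [[0, 0, -8], 0], [[0, 0, -10], 0], [[0, 0, -10], 0], [[0, 0, -10], 0]], "gripper": 0.2}}

```text
time_s: 13.75
tcp_pos: [0.4905, -0.0454, 0.1277]
ee_rot: [[0.959, 0.284, 0.018], [0.284, -0.959, -0.001], [0.017, 0.007, -1.0]]
wrist_force: [-0.3, -0.6, -0.9]
gripper_width: 0.601
```

```bash
python3 - <<'E'
from h import *
st(); print(go([.6175,-.211,.1],-5))
E
```

```text
13.75 [ 0.4905 -0.0454  0.1277] yaw 16.49 z [ 0.0184 -0.0013 -0.9998] F [-0.27 -0.59 -0.93] M [-0.041  0.04  -0.04 ] w 0.601 j [ 13.9  14.3 -26.4   0.4 -48.3  92.3]
([7.43, 19.46, 3.02], np.float64(21.5))
```

{"name": "carry_out", "arguments": {"steps": [[[7.4, 19.5, 2], 21.5], [[7.4, 19.5, 2], 21.5], [[7.4, 19.5, 2], 21.5], [[7.4, 19.5, 2], 21.5], [[7.4, 19.5, 2], 21.5], [[7.4, 19.5, 4], 21.5], [[7.4, 19.5, 7], 21.5], [[7.4, 19.5, 7], 21.5], [[7.4, 19.5, 7], 21.5], [[7.4, 19.5, 7], 21.5]]}}

```text
time_s: 14.75
tcp_pos: [0.6188, -0.2113, 0.0614]
ee_rot: [[0.996, -0.086, 0.02], [-0.086, -0.996, -0.002], [0.02, 0.0, -1.0]]
wrist_force: [-0.1, -0.6, 0.9]
gripper_width: 0.599
```

```bash
python3 - <<'E'
from h import *
st(); print(go([.6175,-.211,.004],-5))
s=save('scene','s5'); t=save('top','t5')
f=lambda im,a:cv2.resize(im[a[0]:a[1],a[2]:a[3],::-1],(390,390),interpolation=2)
cv2.imwrite('pics/c5.png',np.hstack([f(t,(190,260,205,275)),f(s,(210,290,200,280))]))
E
```

```text
14.75 [ 0.6188 -0.2113  0.0614] yaw -4.96 z [ 0.0199 -0.0019 -0.9998] F [-0.13 -0.63  0.89] M [-0.048 -0.046  0.006] w 0.599 j [ -4.7  32.5  -7.2   0.  -49.2  89.7]
([-0.24, -0.02, 5.73], np.float64(0.0))
```

View pics/c5.png

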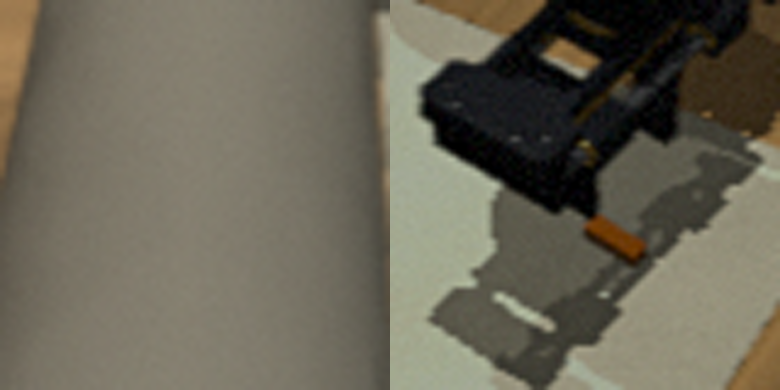

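The arm hides the tray in the left crop. The right crop shows the bar at about (615,238), under the open fingers. Gripping it.

{"name": "carry_out", "arguments": {"steps": [[[-0.2, 0, 3], 0], [[-0.2, 0, 5.8], 0], [[-0.2, 0, 5.8], 0], [[-0.2, 0, 5.8], 0], [[-0.2, 0, 5.8], 0], [[-0.2, 0, 5.8], 0]]}}

```text
time_s: 15.45
tcp_pos: [0.6189, -0.2114, 0.0054]
ee_rot: [[0.996, -0.087, 0.023], [-0.087, -0.996, -0.002], [0.023, 0.0, -1.0]]
wrist_force: [0.7, 0.1, -0.2]
gripper_width: 0.602
```

{"name": "carry_out", "arguments": {"steps": [[[0, 0, 0], 0], [[0, 0, 0], 0], [[0, 0, 0], 0], [[0, 0, 0], 0], [[0, 0, 0], 0], [[0, 0, 0], 0], [[0, 0, 0], 0], [[0, 0, -4], 0], [[0, 0, -8], 0], [[0, 0, -11], 0], [[0, 0, -11], 0], [[0, 0, -11], 0]], "gripper": -1}}

```text
time_s: 16.65
tcp_pos: [0.6164, -0.211, 0.1161]
ee_rot: [[0.996, -0.087, 0.025], [-0.087, -0.996, -0.002], [0.025, -0.0, -1.0]]
wrist_force: [-0.5, -0.2, -0.8]
gripper_width: 0.132
```

```bash
python3 - <<'E'
from h import *
st(); t=np.radians(16.5); p=np.array([.487,-.047])+.0295*np.array([np.cos(t),np.sin(t)]); print(p,go([*p,.11],16.5))
E
```

```text
16.65 [ 0.6164 -0.211   0.1161] yaw -4.99 z [ 0.0248 -0.0018 -0.9997] F [-0.47 -0.2  -0.82] M [ 0.004  0.122 -0.004] w 0.132 j [ -4.7  28.8  -4.7  -0.  -55.   89.7]
[ 0.51528518 -0.03862155] ([-11.58, -16.29, 0.33], np.float64(-21.5))
```

{"name": "carry_out", "arguments": {"steps": [[[-11.6, -16.3, 0], -21.5], [[-11.6, -16.3, 0], -21.5], [[-11.6, -16.3, 0], -21.5], [[-11.6, -16.3, 0], -21.5], [[-11.6, -16.3, 0], -21.5], [[-11.6, -16.3, 0], -21.5], [[-11.6, -16.3, 2], -21.5], [[-11.6, -16.3, 4], -21.5], [[-11.6, -16.3, 4], -21.5], [[-11.6, -16.3, 4], -21.5], [[-11.6, -16.3, 4], -21.5]]}}

```text
time_s: 17.75
tcp_pos: [0.5169, -0.0391, 0.0738]
ee_rot: [[0.959, 0.283, 0.026], [0.283, -0.959, -0.002], [0.024, 0.009, -1.0]]
wrist_force: [-0.1, 0.3, -0.1]
gripper_width: 0.13
```

```bash
python3 - <<'E'
from h import *
st(); t=np.radians(16.5); p=np.array([.487,-.047])+.0295*np.array([np.cos(t),np.sin(t)]); print(go([*p,.028],16.5))
s=save('scene','s6'); cv2.imwrite('pics/c6.png',cv2.resize(s[140:230,190:310,::-1],(800,600),interpolation=2))
E
```

```text
17.75 [ 0.5169 -0.0391  0.0738] yaw 16.47 z [ 0.0259 -0.0018 -0.9997] F [-0.1   0.3  -0.08] M [-0.089  0.109  0.011] w 0.13 j [ 13.9  20.5 -26.9   0.7 -41.1  92. ]
([-0.25, -0.14, 4.58], np.float64(-0.0))
```

View pics/c6.png

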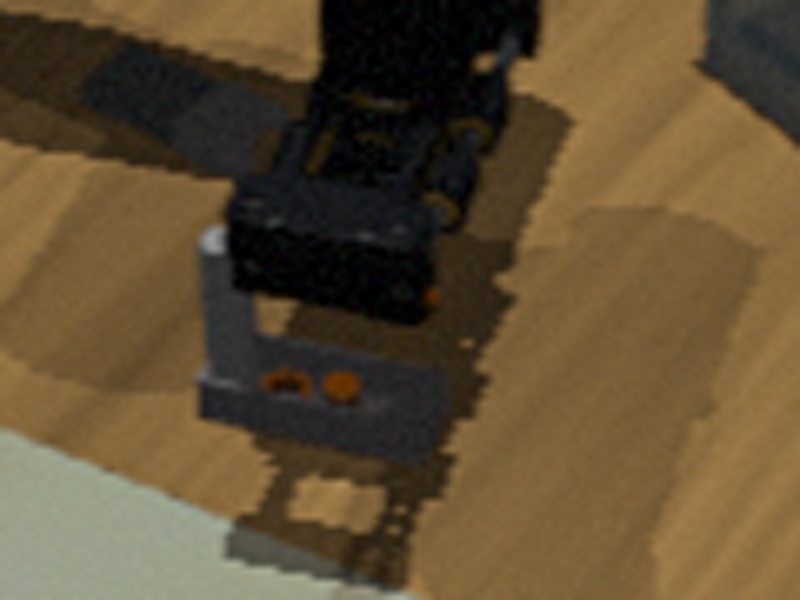

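The ring (287,383) and the bead (342,387) are inside the tray, and the bar is held at (432,297). Lowering the bar and releasing it.

{"name": "carry_out", "arguments": {"steps": [[[-0.2, -0.1, 2.5], 0], [[-0.2, -0.1, 4.7], 0], [[-0.2, -0.1, 4.7], 0], [[-0.2, -0.1, 4.7], 0]]}}

```text
time_s: 18.2
tcp_pos: [0.5163, -0.0387, 0.0276]
ee_rot: [[0.959, 0.283, 0.027], [0.284, -0.959, -0.002], [0.025, 0.009, -1.0]]
wrist_force: [0.1, -0.6, 0.3]
gripper_width: 0.129
```

{"name": "carry_out", "arguments": {"steps": [[[0, 0, 0], 0], [[0, 0, 0], 0], [[0, 0, 0], 0], [[0, 0, 0], 0], [[0, 0, -4], 0], [[0, 0, -8], 0], [[0, 0, -11], 0], [[5, 5, -11], 0], [[9, 10, -11], 0], [[10, 15, -11], 0], [[10, 15, -11], 0], [[10, 15, -11], 0]], "gripper": 0.2}}

```text
time_s: 19.4
tcp_pos: [0.6536, -0.1572, 0.1404]
ee_rot: [[0.96, 0.28, 0.027], [0.28, -0.96, -0.002], [0.025, 0.01, -1.0]]
wrist_force: [-0.6, 0.8, 0.1]
gripper_width: 0.604
```

```bash
python3 - <<'E'
from h import *
st()
s=save('scene','s7'); t=save('top','t7')
for c in ('top','scene'): print([(n,np.round(d['centre'],4).tolist(),round(d['confidence'],2)) for n in ('tray','tray_handle','ring','bead','bar') for d in r.place_of(c,n)[:1]])
f=lambda im,a:cv2.resize(im[a[0]:a[1],a[2]:a[3],::-1],(390,390),interpolation=2)
cv2.imwrite('pics/c7.png',np.hstack([f(t,(195,255,212,272)),f(s,(150,220,205,275))]))
E
```

```text
19.4 [ 0.6536 -0.1572  0.1404] yaw 16.25 z [ 0.0272 -0.0023 -0.9996] F [-0.64  0.75  0.12] M [-0.06   0.104  0.023] w 0.604 j [  0.3  29.3  -0.    0.2 -59.1 105.9]
[('tray', [0.489, -0.0517, 0.0017], 0.66), ('tray_handle', [0.442, -0.0587, 0.0927], 0.57), ('ring', [0.4682, -0.0535, 0.0042], 0.49), ('bead', [0.4931, -0.0456, 0.0031], 0.4), ('bar', [0.5159, -0.0374, 0.0197], 0.66)]
[('tray', [0.4856, -0.0484, -0.0012], 0.78), ('bead', [0.4872, -0.0504, 0.0021], 0.53)]
```

View pics/c7.png

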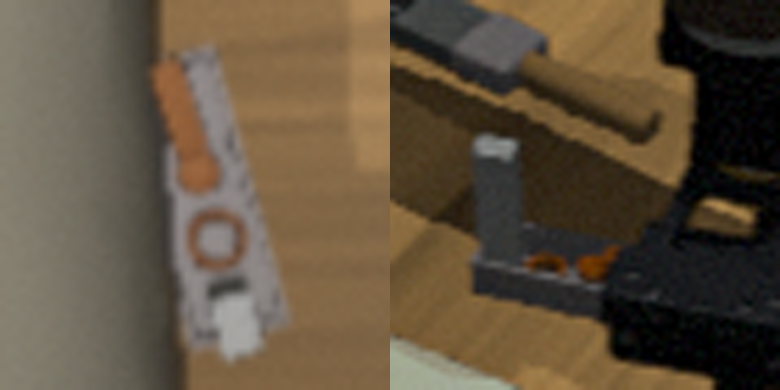

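The bar lies in the tray ahead of the bead, at about (178,100) on the tray's midline in the left crop. The arm still hides the left wall. I back off sideways and use that move to see how the tilt behaves in motion.

{"name": "carry_out", "arguments": {"steps": [[[0, 5, 0], 0], [[-3, 10, 0], 0], [[-6, 14, 0], 0], [[-6, 14, -5], 0], [[-6, 14, -10], 0]], "gripper": 0.2}}

```text
time_s: 20.5
tcp_pos: [0.6291, -0.3069, 0.2396]
ee_rot: [[0.96, 0.281, 0.022], [0.281, -0.96, -0.001], [0.021, 0.007, -1.0]]
wrist_force: [1.1, 0.5, 0.9]
gripper_width: 0.598
```

```bash
python3 - <<'E'
from h import *
st(); print(np.round(r.sense()['joint_velocities'],1))
E
```

```text
20.5 [ 0.6291 -0.3069  0.2396] yaw 16.3 z [ 2.180e-02 -5.000e-04 -9.998e-01] F [1.12 0.47 0.94] M [-0.051 -0.181  0.025] w 0.598 j [-12.9  28.4  13.1  -0.3 -73.5 119.3]
[  1.8 -19.1  45.3   0.4 -59.4  -0.5]
```

{"name": "carry_out", "arguments": {"steps": [[[0, 0, 5], 0], [[0, 0, 10], 0]]}}

```text
time_s: 20.7
tcp_pos: [0.6336, -0.3081, 0.1451]
ee_rot: [[0.96, 0.28, 0.033], [0.28, -0.96, -0.003], [0.031, 0.012, -0.999]]
wrist_force: [-0.6, -0.1, -1.6]
gripper_width: 0.602
```

```bash
python3 - <<'E'
from h import *
st(); print(np.round(r.sense()['joint_velocities'],1))
E
```

```text
20.7 [ 0.6336 -0.3081  0.1451] yaw 16.27 z [ 0.0327 -0.0032 -0.9995] F [-0.59 -0.13 -1.63] M [-0.047  0.042  0.028] w 0.602 j [-12.9  32.    5.5  -0.3 -61.7 119.3]
[  0.7  25.9 -41.6  -1.5  58.3   0.1]
```

{"name": "carry_out", "arguments": {"steps": [[[0, 0, 0], 0], [[0, 0, -5], 0], [[0, 0, -10], 0], [[0, 0, -15], 0]]}}

```text
time_s: 21.1
tcp_pos: [0.6289, -0.3081, 0.3001]
ee_rot: [[0.959, 0.28, 0.036], [0.281, -0.96, -0.006], [0.033, 0.016, -0.999]]
wrist_force: [1.7, -0.3, 0.4]
gripper_width: 0.605
```

{"name": "carry_out", "arguments": {"steps": [[[0, 0, 5], 0], [[0, 0, 10], 0], [[0, 0, 12], 0], [[0, 0, 7], 0], [[0, 0, 2], 0], [[0, 0, -3], 0]]}}

```text
time_s: 21.7
tcp_pos: [0.6276, -0.3083, 0.3349]
ee_rot: [[0.959, 0.281, 0.038], [0.281, -0.96, -0.008], [0.034, 0.019, -0.999]]
wrist_force: [0.8, 0.2, 0.6]
gripper_width: 0.599
```

{"name": "carry_out", "arguments": {"steps": [[[0, 0, 5], 0], [[0, 0, 10], 0], [[0, 0, 12], 0], [[0, 0, 7], 0], [[0, 0, 2], 0], [[0, 0, -3], 0]]}}

```text
time_s: 22.3
tcp_pos: [0.626, -0.3083, 0.3698]
ee_rot: [[0.959, 0.281, 0.04], [0.281, -0.96, -0.011], [0.036, 0.022, -0.999]]
wrist_force: [0.6, -0.5, 1.2]
gripper_width: 0.601
```

{"name": "carry_out", "arguments": {"steps": [[[0, 0, 5], 0], [[0, 0, 10], 0], [[0, 0, 12], 0], [[0, 0, 7], 0], [[0, 0, 2], 0], [[0, 0, -3], 0]]}}

```text
time_s: 22.9
tcp_pos: [0.6239, -0.3083, 0.4047]
ee_rot: [[0.959, 0.281, 0.042], [0.282, -0.959, -0.014], [0.037, 0.025, -0.999]]
wrist_force: [0.9, -1.1, 1.1]
gripper_width: 0.598
```

{"name": "carry_out", "arguments": {"steps": [[[0, 0, 5], 0], [[0, 0, 10], 0], [[0, 0, 15], 0], [[0, 0, 20], 0], [[0, 0, 25], 0], [[0, 0, 28], 0], [[0, 0, 28], 0], [[0, 0, 28], 0], [[0, 0, 28], 0], [[0, 0, 23], 0], [[0, 0, 18], 0]]}}

```text
time_s: 24.0
tcp_pos: [0.6315, -0.3109, 0.228]
ee_rot: [[0.959, 0.281, 0.043], [0.282, -0.959, -0.015], [0.037, 0.026, -0.999]]
wrist_force: [1.6, -0.3, 0.6]
gripper_width: 0.601
```

{"name": "carry_out", "arguments": {"steps": [[[0, 0, 5], 0], [[0, 0, 10], 0], [[0, 0, 10], 0], [[0, 0, 10], 0], [[0, 0, 10], 0], [[0, 0, 5], 0], [[0, 0, 0], 0]]}}

```text
time_s: 24.7
tcp_pos: [0.6317, -0.3113, 0.2313]
ee_rot: [[0.959, 0.281, 0.044], [0.282, -0.959, -0.016], [0.038, 0.028, -0.999]]
wrist_force: [0.4, -0.8, 0.1]
gripper_width: 0.605
```

{"name": "carry_out", "arguments": {"steps": [[[0, 0, 2], 0], [[0, 0, 2], 0], [[0, 0, 2], 0], [[0, 0, 2], 0], [[-5, 0, 2], 0], [[-10, 0, 2], 0]]}}

```text
time_s: 25.3
tcp_pos: [0.5362, -0.3397, 0.2064]
ee_rot: [[0.958, 0.283, 0.043], [0.284, -0.959, -0.016], [0.036, 0.027, -0.999]]
wrist_force: [0.4, -1.5, 0.6]
gripper_width: 0.602
```

{"name": "carry_out", "arguments": {"steps": [[[0, 0, 0], 0], [[0, 0, 0], 0], [[0, 0, 0], 0], [[0, 0, 0], 0], [[5, 0, 0], 0], [[10, 0, 0], 0]]}}

```text
time_s: 25.9
tcp_pos: [0.6333, -0.3111, 0.2106]
ee_rot: [[0.958, 0.283, 0.043], [0.283, -0.959, -0.016], [0.037, 0.028, -0.999]]
wrist_force: [1.0, -0.3, 1.0]
gripper_width: 0.601
```

{"name": "carry_out", "arguments": {"steps": [[[0, 0, 0], 0], [[0, 0, 0], 0], [[0, 0, 0], 0], [[0, 0, 5], 0], [[0, 0, 10], 0]]}}

```text
time_s: 26.4
tcp_pos: [0.6382, -0.3136, 0.1127]
ee_rot: [[0.958, 0.282, 0.049], [0.283, -0.959, -0.018], [0.042, 0.031, -0.999]]
wrist_force: [0.1, -1.2, -1.2]
gripper_width: 0.596
```

{"name": "carry_out", "arguments": {"steps": [[[0, 0, 0], 0], [[0, 0, 0], 0], [[0, 0, 0], 0], [[0, 0, 0], 0]]}}

```text
time_s: 26.8
tcp_pos: [0.6398, -0.3144, 0.1167]
ee_rot: [[0.958, 0.282, 0.055], [0.283, -0.959, -0.02], [0.047, 0.035, -0.998]]
wrist_force: [-0.1, 0.0, -0.3]
gripper_width: 0.601
```

{"name": "carry_out", "arguments": {"steps": [[[0, 0, 3], 0], [[0, 0, 3], 0], [[0, 0, 3], 0], [[0, 0, -2], 0], [[0, 0, -7], 0]]}}

```text
time_s: 27.3
tcp_pos: [0.6354, -0.313, 0.1879]
ee_rot: [[0.958, 0.282, 0.053], [0.283, -0.959, -0.02], [0.045, 0.035, -0.998]]
wrist_force: [1.2, -1.3, 1.0]
gripper_width: 0.602
```

{"name": "carry_out", "arguments": {"steps": [[[0, 0, 0], 0], [[0, 0, 0], 0], [[0, 0, 0], 0], [[0, 0, 0], 0]]}}

```text
time_s: 27.7
tcp_pos: [0.6348, -0.3128, 0.1867]
ee_rot: [[0.958, 0.282, 0.051], [0.283, -0.959, -0.02], [0.043, 0.033, -0.999]]
wrist_force: [1.8, -0.2, -0.6]
gripper_width: 0.603
```

```bash
python3 - <<'E'
from h import *
st(); print(np.round(r.sense()['joint_velocities'],1))
E
```

```text
27.7 [ 0.6348 -0.3128  0.1867] yaw 16.47 z [ 0.0509 -0.0196 -0.9985] F [ 1.77 -0.18 -0.63] M [-0.013  0.05   0.011] w 0.603 j [-13.   29.8   7.7   0.5 -64.7 119.2]
[ 0.1  0.5 -0.   0.2  0.1  0.1]
```

{"name": "carry_out", "arguments": {"steps": [[[-5, -3, 0], 0], [[-10, -6, 3], 0], [[-14.9, -7.8, 6], 0], [[-14.9, -7.8, 10], 0], [[-14.9, -7.8, 10], 0], [[-14.9, -7.8, 10], 0], [[-14.9, -7.8, 10], 0], [[-14.9, -7.8, 7], 0], [[-14.9, -7.8, 3], 0]]}}

```text
time_s: 28.6
tcp_pos: [0.4719, -0.2808, 0.1479]
ee_rot: [[0.958, 0.282, 0.048], [0.284, -0.959, -0.019], [0.041, 0.032, -0.999]]
wrist_force: [0.7, 0.6, -0.7]
gripper_width: 0.597
```

{"name": "carry_out", "arguments": {"steps": [[[0, 0, -2], 0], [[0, 0, -2], 0], [[0, 0, -2], 0]]}}

```text
time_s: 28.9
tcp_pos: [0.472, -0.2804, 0.1689]
ee_rot: [[0.958, 0.282, 0.051], [0.284, -0.959, -0.02], [0.044, 0.033, -0.998]]
wrist_force: [-0.2, -0.1, -0.6]
gripper_width: 0.605
```

{"name": "carry_out", "arguments": {"steps": [[[0, 0, 4], 0], [[0, 0, 7], 0], [[0, 0, 7], 0], [[0, 0, 7], 0], [[0, 0, 3], 0], [[0, 0, -2], 0]]}}

```text
time_s: 29.5
tcp_pos: [0.4703, -0.2799, 0.1895]
ee_rot: [[0.958, 0.283, 0.048], [0.284, -0.959, -0.019], [0.04, 0.032, -0.999]]
wrist_force: [0.9, -0.7, -0.0]
gripper_width: 0.599
```

{"name": "carry_out", "arguments": {"steps": [[[0, 0, -2], 0], [[0, 0, -2], 0], [[0, 0, -2], 0]]}}

```text
time_s: 29.8
tcp_pos: [0.4697, -0.2796, 0.2112]
ee_rot: [[0.958, 0.283, 0.051], [0.284, -0.959, -0.02], [0.043, 0.033, -0.999]]
wrist_force: [0.1, -0.3, -1.3]
gripper_width: 0.601
```

```bash
python3 - <<'E'
from h import *
st(); print(np.round(r.sense()['joint_velocities'],1))
E
```

```text
29.8 [ 0.4697 -0.2796  0.2112] yaw 16.5 z [ 0.051  -0.0196 -0.9985] F [ 0.14 -0.27 -1.29] M [ 0.017  0.137 -0.005] w 0.601 j [-13.5  13.4 -14.1   0.5 -59.5 119.8]
[ 0.   1.9 -2.3 -0.3  0.2  0.1]
```

{"name": "carry_out", "arguments": {"steps": [[[-3, -3.2, 0], 0], [[-6, -6.5, 0], 0], [[-9, -9.7, 0], 0], [[-11, -11.9, 0], 0], [[-13, -14, 0], 0], [[-14.5, -15.7, 0], 0], [[-16, -17.3, 0], 0], [[-16, -17.3, 0], 0]]}}

```text
time_s: 30.6
tcp_pos: [0.2647, -0.1584, 0.1974]
ee_rot: [[0.958, 0.284, 0.049], [0.285, -0.958, -0.019], [0.042, 0.032, -0.999]]
wrist_force: [0.5, 0.2, 0.1]
gripper_width: 0.6
```

```bash
python3 - <<'E'
from h import *
st(); print(np.round(r.sense()['joint_velocities'],1))
E
```

```text
30.6 [ 0.2647 -0.1584  0.1974] yaw 16.57 z [ 0.0492 -0.0187 -0.9986] F [0.5  0.19 0.05] M [-0.027  0.048 -0.022] w 0.6 j [  1.6 -12.4 -42.6   1.4 -57.  104.2]
[-1.3  3.   3.8  1.1  1.9  1.7]
```

The tool tilt is stuck at about 3°, and jogging makes it worse, so I stop chasing it. At the lamp's yaw the roll part of this tilt is about 0, and the pitch differs from the grasp by about 0.7°, which is harmless. Now I check the tray and the handle with the arm out of the way.

```bash
python3 - <<'E'
from h import *
s=save('scene','s8'); t=save('top','t8')
for c in ('top','scene'): print([(n,np.round(d['centre'],4).tolist(),round(d['confidence'],2)) for n in ('tray','tray_handle','bar','lamp_slot') for d in r.place_of(c,n)[:1]])
f=lambda im,a:cv2.resize(im[a[0]:a[1],a[2]:a[3],::-1],(390,585),interpolation=2)
cv2.imwrite('pics/c8.png',np.hstack([f(t,(195,255,222,262)),f(s,(155,230,210,260))]))
E
```

```text
[('tray', [0.4878, -0.0447, -0.0018], 0.73), ('tray_handle', [0.4462, -0.0546, 0.0884], 0.79), ('bar', [0.4699, -0.0525, 0.0005], 0.5), ('lamp_slot', [0.6061, 0.2712, 0.0829], 0.93)]
[('tray', [0.4852, -0.0479, -0.0006], 0.81), ('tray_handle', [0.4464, -0.0576, 0.0873], 0.83), ('lamp_slot', [0.6066, 0.2692, 0.0851], 0.73)]
```

View pics/c8.png

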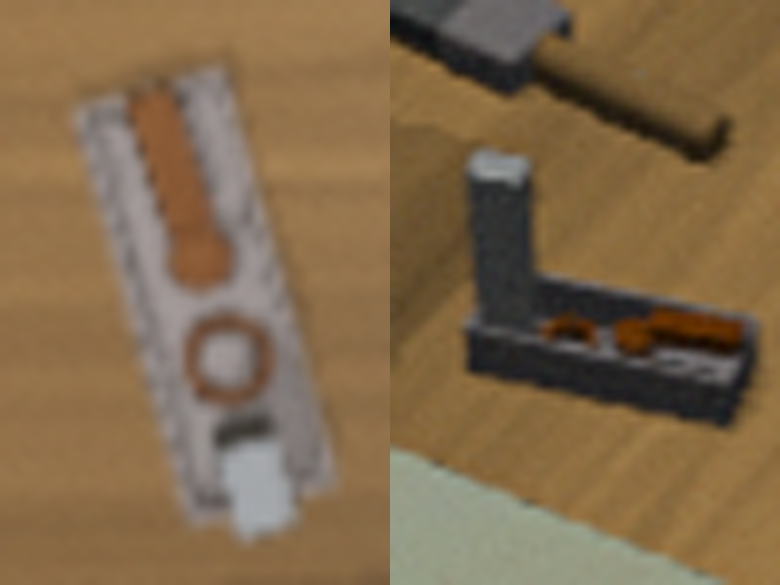

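The ring and the bead are inside. The bar, from (150,90) to (205,235) in the left crop, seems to reach the far wall's rim, and in the scene view it looks high. I work out its extents in tray coordinates.

```bash
python3 - <<'E'
from h import *
Z=.022
g=lambda p,z:ray('top',np.array(p)*40/390+[222-.45,195-.45],z)[:2]
cor=[g(p,.022) for p in ((76,108),(228,68),(335,480),(190,520))]
c=np.mean(cor,0); d=(cor[0]+cor[1]-cor[2]-cor[3])/2; yaw=np.arctan2(d[1],d[0]); print('tray',c,np.degrees(yaw),np.linalg.norm(d))
h=np.mean([g(p,.086) for p in ((222,447),(280,438),(297,515),(240,540))],0); print('handle',h,(h-c)@[np.cos(yaw),np.sin(yaw)])
T=lambda p,z:np.round(np.array([[np.cos(yaw),np.sin(yaw)],[-np.sin(yaw),np.cos(yaw)]])@(g(p,z)-c)*1000,1)
for n,p in dict(barfarL=(130,95),barfarR=(175,85),barnear=(207,232),bead=(200,262),ring=(228,358)).items(): print(n,T(p,.02))
# colour blob of amber, lying along tray x, scene view: bar ends
for cam,f in (('top','t8'),('scene','s8')):
    im=cv2.imread(f'pics/{f}.png').astype(int); m=im[...,2]-im[...,0]; v=m if cam=='top' else m
    for z in (.008,.013,.018,.022,.027,.032):
        row=[]
        for x in range(-32,60,3):
            w=c+np.array([np.cos(yaw),np.sin(yaw)])*x/1000
            u=proj(cam,[*w,z]); row.append(int(cv2.remap(im.astype('f4')[...,2]-im.astype('f4')[...,0],np.float32([[u[0]]]),np.float32([[u[1]]]),1)[0,0]))
        print(cam,z,row)
        if cam=='top': break
E
```

```text
tray [ 0.4844371  -0.04679638] 14.634259072644431 0.09846684776421753
handle [ 0.44557678 -0.05760641] -0.04033075341134764
barfarL [49.   5.4]
barfarR [48.5 -5.3]
barnear [13.7 -3.6]
bead [ 7.4 -0.3]
ring [-15.7  -0.8]
top 0.008 [9, 17, 42, 26, 10, 10, 10, 18, 45, 22, 16, 48, 79, 83, 84, 79, 79, 82, 83, 83, 82, 82, 83, 83, 83, 84, 82, 59, 56, 69, 76]
scene 0.008 [0, 5, 33, 47, 19, 6, 8, 14, 33, 23, 4, 3, 20, 28, 20, 18, 11, 5, 0, 2, 2, 4, 3, 3, 3, 4, 2, 1, 19, 53, 69]
scene 0.013 [-3, 2, 25, 57, 55, 40, 30, 34, 60, 40, 7, 19, 61, 75, 75, 54, 21, 10, 6, 2, 2, 3, 6, 4, 3, 3, 2, 0, 7, 41, 66]
scene 0.018 [-1, -1, 0, 9, 39, 55, 49, 61, 67, 36, 6, 24, 85, 94, 93, 90, 59, 31, 25, 19, 22, 15, 14, 16, 15, 17, 11, 4, 5, 27, 61]
scene 0.022 [1, 0, 1, 0, 6, 20, 29, 15, 15, 12, 0, 14, 67, 90, 94, 81, 60, 42, 44, 43, 41, 33, 31, 30, 34, 32, 27, 14, 5, 25, 61]
scene 0.027 [0, -1, 0, 0, 0, 0, 0, 1, 0, 1, -1, -1, -1, 9, 33, 42, 70, 97, 92, 82, 86, 92, 95, 83, 75, 68, 71, 42, 8, 26, 63]
scene 0.032 [0, 1, -1, -1, 0, -1, -1, -3, 0, 0, -2, 0, 0, 0, -4, -1, 24, 70, 82, 91, 83, 87, 89, 88, 93, 87, 84, 60, 18, 25, 64]
```

The bar is lying across the bead's top and the far rim, at z 22–32 mm, because the gap is 32 mm and the bar is 34 mm. I will grip it again, shift it about 4 mm toward the handle and release it, so that its far end drops inside. Then I will press it flat if needed.

```bash
python3 - <<'E'
from h import *
st(); print(go([.5157,-.0385,.08],15.5),go([.5157,-.0385,.0265],15.5))
E
```

```text
31.1 [ 0.2678 -0.1593  0.1983] yaw 16.47 z [ 0.0502 -0.0197 -0.9985] F [-0.45 -0.99  0.74] M [0.012 0.103 0.046] w 0.597 j [  1.5 -12.1 -42.3   1.4 -57.  104.2]
([26.67, -4.98, 12.82], np.float64(1.0)) ([26.44, -5.16, 18.17], np.float64(1.0))
```

{"name": "carry_out", "arguments": {"steps": [[[5, -1, 0], 1], [[10, -2, 0], 1], [[15, -3, 1], 1], [[20, -4, 3], 1], [[25, -5, 6], 1], [[26.7, -5, 9], 1], [[26.7, -5, 12.8], 1], [[26.6, -5.1, 15], 1], [[26.6, -5.1, 15], 1], [[26.6, -5.1, 15], 1], [[26.6, -5.1, 15], 1]]}}

```text
time_s: 32.2
tcp_pos: [0.5171, -0.0378, 0.0598]
ee_rot: [[0.963, 0.265, 0.054], [0.267, -0.964, -0.019], [0.047, 0.033, -0.998]]
wrist_force: [-0.3, -0.6, 1.3]
gripper_width: 0.601
```

```bash
python3 - <<'E'
from h import *
st(); print(go([.5157,-.0385,.0265],15.5))
E
```

```text
32.2 [ 0.5171 -0.0378  0.0598] yaw 15.49 z [ 0.0536 -0.0191 -0.9984] F [-0.28 -0.64  1.35] M [-0.008  0.093 -0.015] w 0.601 j [ 14.9  21.1 -29.9   3.1 -36.4  88.1]
([-0.31, -0.08, 3.32], np.float64(-0.0))
```

{"name": "carry_out", "arguments": {"steps": [[[-0.3, -0.1, 2], 0], [[-0.3, -0.1, 3.4], 0], [[-0.3, -0.1, 3.4], 0], [[-0.3, -0.1, 3.4], 0], [[-0.3, -0.1, 3.4], 0]]}}

```text
time_s: 32.7
tcp_pos: [0.5169, -0.0381, 0.0273]
ee_rot: [[0.962, 0.266, 0.057], [0.267, -0.964, -0.018], [0.05, 0.033, -0.998]]
wrist_force: [-0.3, -0.5, -0.3]
gripper_width: 0.602
```

{"name": "carry_out", "arguments": {"steps": [[[0, 0, 0], 0], [[0, 0, 0], 0], [[0, 0, 0], 0], [[0, 0, 0], 0], [[0, 0, 0], 0], [[0, 0, 0], 0], [[0, 0, 0], 0], [[-0.2, 0, -0.3], 0], [[-0.4, 0, -0.3], 0], [[-0.4, 0, -0.3], 0], [[-0.4, 0, -0.3], 0]], "gripper": -1}}

```text
time_s: 33.8
tcp_pos: [0.5128, -0.0391, 0.0301]
ee_rot: [[0.962, 0.266, 0.057], [0.267, -0.964, -0.018], [0.05, 0.033, -0.998]]
wrist_force: [0.3, 0.1, 0.1]
gripper_width: 0.13
```

```bash
python3 - <<'E'
from h import *
st()
E
```

```text
33.8 [ 0.5128 -0.0391  0.0301] yaw 15.5 z [ 0.0567 -0.0185 -0.9982] F [0.34 0.09 0.1 ] M [-0.051  0.139  0.021] w 0.13 j [ 14.9  23.4 -32.3   3.6 -31.4  87.6]
```

{"name": "carry_out", "arguments": {"steps": [[[0, 0, 0], 0], [[0, 0, 0], 0], [[0, 0, 0], 0], [[0, 0, 0], 0], [[0, 0, -4], 0], [[0, 0, -8], 0], [[0, 0, -10], 0], [[0, 0, -10], 0], [[0, 0, -10], 0]], "gripper": 0.2}}

```text
time_s: 34.7
tcp_pos: [0.5068, -0.0372, 0.1299]
ee_rot: [[0.962, 0.265, 0.057], [0.267, -0.964, -0.018], [0.05, 0.033, -0.998]]
wrist_force: [-0.5, 0.3, 0.3]
gripper_width: 0.598
```

```bash
cat > amber.py <<'E'
from h import *
c=np.array([.4855,-.047]); t=np.radians(15.3); ax=np.array([np.cos(t),np.sin(t)])
def scan(im):
    D=im[...,0].astype('f4')-im[...,2]
    for z in (.008,.013,.018,.022,.027,.032):
        P=np.float32([proj('scene',[*(c+ax*x/1000),z]) for x in range(-32,56,3)])
        print(z,cv2.remap(D,P[None,:,0],P[None,:,1],1)[0].astype(int).tolist())
E
python3 - <<'E'
from amber import *
st(); s=save('scene','s9'); scan(s)
cv2.imwrite('pics/c9.png',cv2.resize(s[160:220,210:270,::-1],(600,600),interpolation=2))
E
```

```text
34.7 [ 0.5068 -0.0372  0.1299] yaw 15.49 z [ 0.057  -0.018  -0.9982] F [-0.52  0.28  0.29] M [-0.012  0.178 -0.011] w 0.598 j [ 15.3  14.5 -26.6   2.6 -46.1  88.4]
0.008 [0, 13, 34, 37, 12, 8, 9, 20, 30, 17, 3, 10, 22, 22, 22, 16, 9, 1, 1, 9, 15, 17, 18, 26, 30, 14, 0, 0, 33, 64]
0.013 [-1, 4, 38, 69, 51, 34, 30, 42, 67, 47, 12, 35, 67, 77, 66, 44, 25, 14, 18, 22, 32, 47, 58, 72, 77, 52, 17, 0, 21, 55]
0.018 [-1, -1, 2, 27, 55, 55, 50, 65, 63, 39, 8, 52, 96, 98, 94, 77, 48, 30, 36, 50, 69, 79, 83, 83, 80, 61, 24, 3, 3, 35]
0.022 [-1, -1, -2, 1, 9, 30, 29, 22, 26, 15, 1, 32, 79, 97, 94, 80, 61, 44, 58, 70, 84, 84, 78, 66, 48, 25, 8, 1, 4, 33]
0.027 [-2, 2, 3, 1, -2, 0, 1, 0, -4, 0, 1, -1, 2, 25, 45, 51, 61, 78, 84, 85, 82, 70, 46, 20, 5, 0, 0, 0, 4, 35]
0.032 [0, 1, -1, 0, 0, 0, 0, 0, 0, 0, 2, 0, -1, -1, -2, 0, 13, 55, 80, 59, 38, 19, 1, -4, -3, 0, 0, 0, 4, 35]
```

View pics/c9.png

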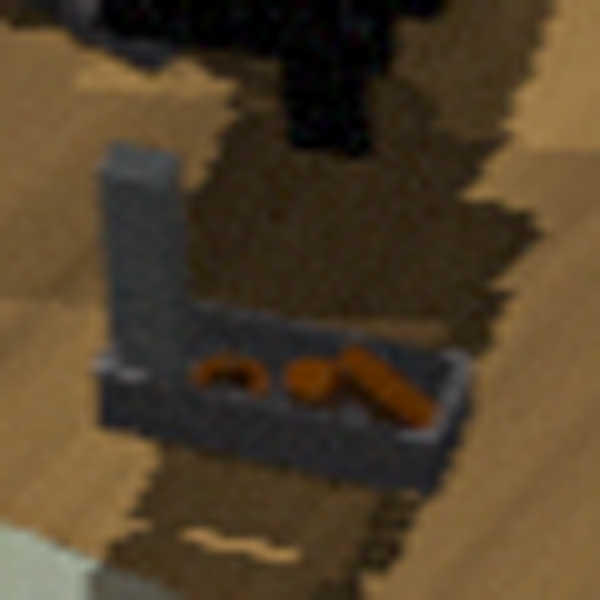

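The bar's far end is now on the tray floor, and its near end leans on the bead, at about (355,365) in the crop. I turn the closed fingers 90°, so that they fit inside the trough, and press the near end down gently.

{"name": "carry_out", "arguments": {"steps": [[[0, 0, 0], -8], [[0, 0, 0], -16], [[0, 0, 0], -24], [[0, 0, 0], -32], [[0, 0, 0], -40], [[0, 0, 0], -48], [[0, 0, 0], -56], [[0, 0, 0], -64], [[0, 0, 0], -72], [[0.4, 0.2, 2], -80], [[0.4, 0.2, 5], -88], [[0.4, 0.2, 7], -90], [[0.4, 0.2, 7], -90], [[0.4, 0.2, 7], -90], [[0.4, 0.2, 7], -90]], "gripper": -1}}

```text
time_s: 36.25
tcp_pos: [0.5147, -0.038, 0.0599]
ee_rot: [[-0.263, 0.963, 0.057], [0.964, 0.265, -0.022], [-0.037, 0.05, -0.998]]
wrist_force: [-0.2, 0.8, 1.0]
gripper_width: 0.008
```

```bash
python3 - <<'E'
from amber import *
st(); 
for z in (.03,.022,.016): print(z,go([*(c+.031*ax),z],105.3))
E
```

```text
36.25 [ 0.5147 -0.038   0.0599] yaw 105.27 z [ 0.0575 -0.0222 -0.9981] F [-0.18  0.8   1.  ] M [-0.027 -0.045 -0.014] w 0.008 j [ 15.1  20.8 -30.5   3.6 -35.9 177.4]
0.03 ([0.01, -0.1, 2.99], np.float64(-0.0))
0.022 ([0.04, -0.14, 3.79], np.float64(-0.0))
0.016 ([0.06, -0.17, 4.39], np.float64(-0.0))
```

{"name": "carry_out", "arguments": {"steps": [[[0, -0.1, 1.0], 3], [[0, -0.1, 2.0], 3], [[0, -0.1, 2.8], 3], [[0, -0.1, 3.4], 3], [[0, -0.1, 3.8], 3], [[0, -0.1, 3.8], 3]]}}

```text
time_s: 36.85
tcp_pos: [0.5191, -0.0385, 0.0238]
ee_rot: [[-0.215, 0.975, 0.064], [0.976, 0.216, -0.022], [-0.035, 0.058, -0.998]]
wrist_force: [1.0, 1.1, 8.0]
gripper_width: 0.007
```

```bash
python3 - <<'E'
from amber import *
st(); s=save('scene','s10'); scan(s); print(go([*(c+.031*ax),.015],102.3))
E
```

```text
36.85 [ 0.5191 -0.0385  0.0238] yaw 102.4 z [ 0.0637 -0.0216 -0.9977] F [0.95 1.05 8.05] M [ 0.019 -0.263  0.047] w 0.007 j [ 14.9  24.3 -32.3   4.3 -30.2 173.9]
0.008 [2, 10, 35, 41, 16, 9, 8, 20, 31, 16, 0, 9, 21, 27, 24, 17, 10, 3, 8, 16, 17, 19, 28, 40, 42, 21, 2, 2, 12, 24]
0.013 [-1, 3, 40, 67, 47, 35, 30, 41, 72, 48, 12, 38, 70, 76, 66, 46, 30, 21, 20, 19, 19, 20, 29, 36, 54, 57, 22, 1, 5, 21]
0.018 [0, -4, 3, 26, 51, 55, 62, 64, 65, 38, 10, 55, 95, 98, 94, 75, 47, 29, 23, 5, 0, -1, 0, 3, 16, 28, 19, 2, 0, 16]
0.022 [0, 0, -1, 1, 10, 29, 34, 21, 27, 14, 0, 30, 80, 97, 95, 85, 64, 53, 38, 12, -3, 0, 0, 0, -2, 0, 6, 1, 2, 12]
0.027 [2, 0, 0, -1, 2, 2, -1, -1, 0, 0, 0, -1, 6, 26, 47, 51, 60, 81, 57, 21, 0, -1, 0, -1, -1, -2, 0, 3, 4, 13]
0.032 [0, 0, -1, 1, 0, 0, 0, -1, -2, 2, -2, -1, -2, -2, 0, 0, 13, 48, 48, 15, 0, 0, 0, 3, 0, -3, -2, -1, 2, 12]
([0.08, -0.42, 0.86], np.float64(0.1))
```

{"name": "carry_out", "arguments": {"steps": [[[0, 0, -1.5], 0], [[0, -0.4, -1.7], 0], [[0.1, -0.8, -1.6], 0], [[0.1, -0.85, -1.0], 0], [[0.1, -0.9, -0.5], 0], [[0.1, -0.9, -0.1], 0], [[0.1, -0.9, 0], 0], [[0.1, -0.9, 0], 0]]}}

```text
time_s: 37.7
tcp_pos: [0.5148, -0.0386, 0.0259]
ee_rot: [[-0.217, 0.973, 0.073], [0.975, 0.219, -0.021], [-0.036, 0.067, -0.997]]
wrist_force: [0.7, 0.2, 17.6]
gripper_width: 0.005
```

```bash
python3 - <<'E'
from amber import *
st(); s=save('scene','s11'); scan(s); p=np.array(r.sense()['tcp_pos'][:2])-c; print(p@ax, p@[-ax[1],ax[0]])
E
```

```text
37.7 [ 0.5148 -0.0386  0.0259] yaw 102.55 z [ 0.0735 -0.0205 -0.9971] F [ 0.73  0.25 17.59] M [-0.023 -0.356  0.011] w 0.005 j [ 15.1  23.6 -33.3   4.6 -29.4 173.6]
0.008 [1, 13, 37, 37, 13, 10, 8, 19, 32, 20, 2, 10, 22, 28, 24, 18, 12, 3, 9, 16, 17, 20, 31, 42, 41, 20, 1, 0, 15, 44]
0.013 [0, 4, 38, 65, 45, 39, 28, 40, 69, 50, 16, 39, 70, 74, 64, 44, 26, 16, 24, 38, 44, 54, 64, 82, 82, 59, 18, 0, 7, 29]
0.018 [0, 1, 4, 25, 55, 58, 55, 68, 67, 39, 10, 55, 95, 96, 86, 66, 40, 21, 7, 11, 17, 22, 28, 39, 53, 41, 13, -2, -1, 11]
0.022 [0, 2, 0, 0, 12, 32, 33, 20, 25, 14, 0, 31, 84, 99, 94, 76, 51, 24, 0, -1, 1, 3, 1, 6, 13, 8, 2, 0, 2, 12]
0.027 [-3, 2, 0, -2, 3, 1, -2, 0, -2, 0, 0, 0, 3, 28, 47, 65, 76, 55, 8, -2, -1, 0, 0, -1, 0, -2, -1, 0, 2, 13]
0.032 [1, 0, 2, 0, 1, 2, 0, 1, -1, 0, 0, 0, 0, -3, -1, 7, 29, 40, 4, 1, 2, 0, -1, -1, -1, -2, -2, 0, 3, 12]
0.030500441271227176 0.00038028998763954774
```

{"name": "carry_out", "arguments": {"steps": [[[0, 0, -1.5], 0], [[0, -0.8, -1.5], 0], [[0, -0.8, -0.7], 0], [[0, -0.8, -0.4], 0], [[0, -0.6, -0.3], 0], [[0, -0.4, -0.25], 0], [[0, -0.2, -0.1], 0], [[0, -0.1, -0.1], 0]]}}

```text
time_s: 38.55
tcp_pos: [0.5097, -0.0409, 0.0289]
ee_rot: [[-0.218, 0.974, 0.064], [0.975, 0.22, -0.025], [-0.039, 0.057, -0.998]]
wrist_force: [-16.9, -2.1, 42.5]
gripper_width: 0.003
```

```bash
python3 - <<'E'
from amber import *
st(); s=save('scene','s12'); scan(s); p=np.array(r.sense()['tcp_pos'][:2])-c; print(p@ax, p@[-ax[1],ax[0]])
E
```

```text
38.55 [ 0.5097 -0.0409  0.0289] yaw 102.6 z [ 0.0643 -0.0252 -0.9976] F [-16.87  -2.13  42.51] M [-0.86   4.676 -0.123] w 0.003 j [ 15.   23.1 -33.6   4.7 -30.2 173.6]
0.008 [2, 13, 36, 34, 16, 9, 8, 26, 39, 20, 3, 7, 22, 29, 26, 24, 18, 7, 7, 14, 17, 19, 23, 33, 37, 17, -1, 1, 33, 61]
0.013 [-2, 5, 38, 64, 43, 33, 30, 39, 72, 48, 4, 13, 47, 78, 93, 77, 59, 37, 27, 31, 41, 52, 63, 79, 85, 62, 20, 1, 21, 52]
0.018 [0, -5, 3, 24, 50, 61, 49, 66, 65, 37, 4, 2, 39, 82, 94, 66, 39, 30, 26, 33, 40, 54, 79, 83, 79, 70, 30, 3, 3, 33]
0.022 [0, -1, 0, -1, 11, 31, 29, 22, 23, 15, 0, 0, 14, 56, 87, 62, 14, 5, 5, 6, 4, 26, 56, 62, 52, 27, 12, 2, 0, 12]
0.027 [0, 0, 4, 0, -1, 1, 2, 0, -2, 1, 0, -2, -5, 5, 29, 38, 9, 0, 1, 1, -1, -4, 3, 9, 3, -3, -2, -1, 2, 13]
0.032 [0, 0, 1, 1, 1, 0, 0, 1, 0, 1, 1, 1, 0, 0, -2, -2, -4, -1, 0, 1, 0, 0, -4, -2, -1, -1, -1, 0, 1, 13]
0.02484964642290603 -0.0005093715541446823
```

{"name": "carry_out", "arguments": {"steps": [[[0, 0, -2], 0], [[0, 0, -5], 0], [[0, 0, -8], 0], [[0, 0, -10], 0], [[0, 0, -10], 0], [[0, 0, -10], 0]]}}

```text
time_s: 39.2
tcp_pos: [0.5022, -0.0386, 0.127]
ee_rot: [[-0.217, 0.974, 0.062], [0.975, 0.219, -0.025], [-0.038, 0.055, -0.998]]
wrist_force: [-0.6, 0.3, -0.3]
gripper_width: 0.003
```

```bash
cat >> amber.py <<'E'
def mp(im,z=.02,cam='scene'):
    D=im[...,0].astype('f4')-im[...,2]
    for y in range(15,-16,-3):
        P=np.float32([proj(cam,[*(c+ax*x/1000+np.array([-ax[1],ax[0]])*y/1000),z]) for x in range(-32,56,3)])
        print('%4d '%y+''.join(' .:-=+*#%@'[min(9,max(0,int(v/10)))] for v in cv2.remap(D,P[None,:,0],P[None,:,1],1)[0]))
E
python3 - <<'E'
from amber import *
st(); s=save('scene','s13'); scan(s)
print('z20'); mp(s,.02); print('z13'); mp(s,.012)
for n in ('tray','tray_handle','bead','ring','bar'): print(n,[(np.round(d['centre'],4).tolist(),round(d['confidence'],2)) for d in r.place_of('scene',n)[:1]])
E
```

```text
39.2 [ 0.5022 -0.0386  0.127 ] yaw 102.57 z [ 0.0617 -0.0254 -0.9978] F [-0.64  0.27 -0.28] M [-0.012  0.045  0.008] w 0.003 j [ 15.6  14.1 -27.9   3.3 -45.  174.8]
0.008 [1, 11, 33, 39, 16, 9, 9, 19, 29, 18, 10, 14, 18, 24, 23, 19, 10, 3, 9, 17, 17, 18, 23, 37, 39, 18, 2, 2, 34, 62]
0.013 [0, 6, 39, 66, 51, 34, 30, 41, 68, 55, 33, 60, 59, 47, 42, 39, 29, 22, 26, 34, 41, 54, 63, 79, 79, 56, 19, 0, 21, 54]
0.018 [0, -3, 3, 25, 55, 55, 59, 63, 64, 44, 50, 97, 98, 90, 71, 48, 41, 40, 48, 59, 78, 84, 86, 86, 86, 67, 26, 2, 8, 43]
0.022 [0, 1, 0, 0, 10, 32, 31, 23, 25, 15, 21, 67, 94, 98, 96, 83, 66, 65, 72, 87, 90, 91, 84, 68, 49, 24, 9, 1, 7, 44]
0.027 [0, 0, 3, -1, 0, 1, 0, -2, 1, -3, 0, 20, 46, 62, 60, 48, 53, 78, 87, 82, 68, 54, 32, 16, 3, -2, -1, 0, 3, 35]
0.032 [0, 0, 3, 0, 2, 2, 0, 1, -3, 3, 1, 0, -2, -1, 0, 2, 9, 39, 55, 35, 17, 4, -3, -3, -3, -2, 0, 2, 4, 19]
z20
  15                  .          :-
  12                :++:.        :=
   9            :--.-*##+-.      .=
   6           .+##*+#%%%#+-.    :*
   3      :..  -*@@@#*#%%%@#+:   .+
   0     :==++--%@@%*+=+#%%%%*=:  =
  -3    :+*++*+=%@@#==--=*#%%@#=  -
  -6    =*+--+*=+#*+=--:--+*#%#=  -
  -9    =*-::-*=:-----:..:--=*#=. -
 -12    :-:. .::...:::.  ....:-:  :
 -15     .                        :
z13
  15          .=**==#%%#*=:     .+#
  12     ..   :*%@%**#%%%%#=.    +#
   9    :=---:-#@@@#++*%%@%#*-.  =*
   6   .=++**==@@@#+=-=+#%%%%%=  :*
   3   =*+==+*=+%%*==---=*#%%%+. :+
   0   =*=::-*=:==---:.:--=+##+. :+
  -3   -=:...--..::--.  ::::=+=. .+
  -6   .:.   ..                  .+
  -9                             :+
 -12                             .+
 -15                             .+
tray [([0.4859, -0.0469, -0.0008], 0.58)]
tray_handle [([0.4453, -0.0583, 0.085], 0.61)]
bead [([0.4914, -0.0505, 0.0032], 0.53)]
ring []
bar [([0.5102, -0.0394, 0.0145], 0.62)]
```

{"name": "carry_out", "arguments": {"steps": [[[0, 0, -4], 8], [[-1, -3, -7], 16], [[-2.5, -8, -7], 24], [[-4, -13, -7], 32], [[-5.5, -18, -7], 40], [[-6.5, -23, -7], 48], [[-6.8, -25, -7], 56], [[-6.8, -25, -7], 64], [[-6.8, -25, -7], 72], [[-6.8, -25, -7], 80], [[-6.8, -25, -7], 87], [[-6.8, -25, -7], 87], [[-6.8, -25, -7], 87]], "gripper": 0.2}}

```text
time_s: 40.8
tcp_pos: [0.2695, -0.158, 0.1861]
ee_rot: [[0.961, 0.271, 0.062], [0.273, -0.962, -0.026], [0.052, 0.041, -0.998]]
wrist_force: [0.5, -0.1, 0.5]
gripper_width: 0.6
```

```bash
python3 - <<'E'
from amber import *
st()
s=save('scene','s14'); t=save('top','t14')
mp(t,.02,'top')
for n in ('tray','tray_handle'): print(n,[(np.round(d['centre'],4).tolist(),round(d['confidence'],2)) for k in ('top','scene') for d in r.place_of(k,n)[:1]])
f=lambda im,a:cv2.resize(im[a[0]:a[1],a[2]:a[3],::-1],(390,585),interpolation=2)
cv2.imwrite('pics/c14.png',np.hstack([f(t,(195,255,222,262)),f(s,(160,220,222,262))]))
E
```

```text
40.8 [ 0.2695 -0.158   0.1861] yaw 15.86 z [ 0.0617 -0.0256 -0.9978] F [ 0.5  -0.08  0.45] M [0.007 0.13  0.012] w 0.6 j [  2.2 -11.6 -44.2   2.  -54.  102.5]
  15 ..   ..   .................=*#
  12  . .....  . . . .. ........-*#
   9 . .-===-. ..::.............=*#
   6  .:=-:-=-.:=*+-:::-::----:.-*#
   3 ..=-. .:=:=###*==++++++++=.-*#
   0 ..=:  .:=:+###*++***+**+*+:-*#
  -3 ..=-. .-=.-*##+=++++++++=-.-*#
  -6  .:=:::=:..=+=:::::::::....-*#
  -9   .:===-.  .... .. ..... ..-*#
 -12    .....     .  ..   . . ..-*#
 -15 ...........................=*#
tray [([0.4884, -0.0514, 0.0007], 0.91), ([0.4863, -0.0494, 0.0002], 0.82)]
tray_handle [([0.4471, -0.0572, 0.0888], 0.59), ([0.7611, -0.0446, -0.0026], 0.66)]
```

View pics/c14.png

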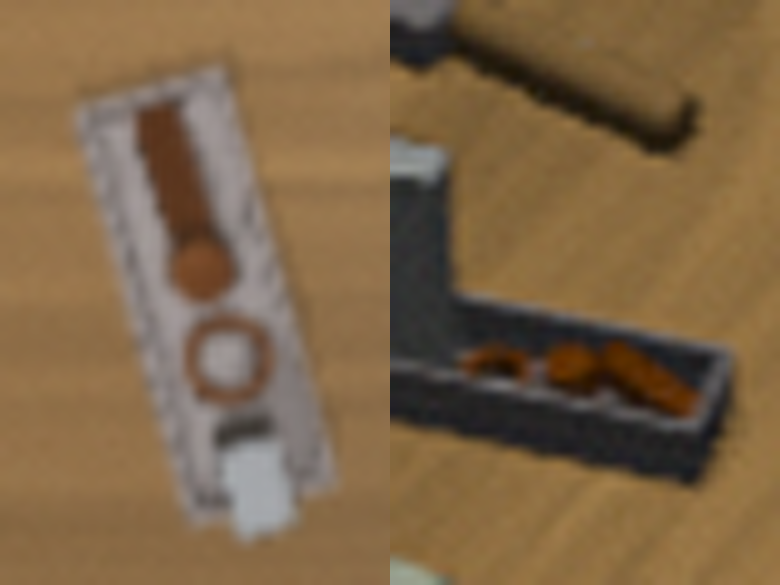

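The view shows the ring and the bead on the floor. The bar is within the walls, with its far end on the floor against the end wall and its near end leaning on the bead. It is stable, entirely inside the tray's plan outline and well under the slot height, so I accept that. Next is the handle.

```bash
python3 - <<'E'
from amber import *
im=cv2.imread('pics/t14.png').astype('f4'); u,v=np.round(proj('top',[.446,-.0575,.086])).astype(int)
sub=cv2.GaussianBlur(im,(0,0),.6)[v-9:v+10,u-9:u+10]; yy,xx=np.mgrid[v-9:v+10,u-9:u+10]
w=((sub[...,0]-sub[...,2])>-2)&(sub.mean(2)>130); print(w.sum(),sub.mean(2).max())
print('\n'.join(''.join('#' if k else '.' for k in row) for row in w))
q=(xx[w].mean(),yy[w].mean()); print(q,ray('top',q,.086))
print(go([.4472,-.058,.12],15.5),go([.4472,-.058,.062],15.5)); st()
E
```

```text
48 167.77536
...................
...................
...................
...................
...................
..........#........
......######.......
.....#######.......
.....#######.......
......#######......
......#######......
.......#####.......
.......#####.......
........###........
...................
...................
...................
...................
...................
(np.float64(247.66666666666666), np.float64(244.02083333333334)) [ 0.44615516 -0.05650621  0.086     ]
([19.43, -5.12, 7.45], np.float64(0.3)) ([19.12, -5.36, 13.24], np.float64(0.3))
41.1 [ 0.2697 -0.158   0.1862] yaw 15.76 z [ 0.062  -0.0257 -0.9977] F [ 0.55 -0.17 -0.68] M [ 0.002  0.116 -0.028] w 0.602 j [  2.2 -11.7 -44.1   2.  -54.  102.4]
```

{"name": "carry_out", "arguments": {"steps": [[[5, -1.3, 0], 0.3], [[10, -2.6, 2], 0.3], [[15, -4, 4], 0.3], [[19.4, -5.2, 6], 0.3], [[19.4, -5.2, 6], 0.3], [[19.4, -5.2, 7.5], 0.3], [[19.3, -5.3, 10], 0.3], [[19.2, -5.4, 13.2], 0.3], [[19.2, -5.4, 13.2], 0.3], [[19.2, -5.4, 13.2], 0.3], [[19.2, -5.4, 13.2], 0.3]]}}

```text
time_s: 42.2
tcp_pos: [0.449, -0.0572, 0.0639]
ee_rot: [[0.962, 0.264, 0.065], [0.266, -0.964, -0.025], [0.056, 0.042, -0.998]]
wrist_force: [-0.5, -0.2, 0.3]
gripper_width: 0.596
```

```bash
python3 - <<'E'
from amber import *
st(); print(go([.4473,-.0572,.062],15.5))
E
```

```text
42.2 [ 0.449  -0.0572  0.0639] yaw 15.48 z [ 0.065  -0.0252 -0.9976] F [-0.48 -0.16  0.35] M [-0.043  0.094  0.012] w 0.596 j [ 15.1  15.1 -39.5   4.4 -32.3  86.7]
([-0.17, -0.05, 0.18], np.float64(-0.0))
```

{"name": "carry_out", "arguments": {"steps": [[[-0.2, 0, 0.1], 0], [[-0.2, 0, 0.1], 0], [[-0.2, 0, 0.1], 0], [[-0.2, 0, 0.1], 0], [[-0.2, 0, 0.1], 0], [[-0.2, 0, 0.1], 0], [[-0.2, 0, 0.1], 0], [[-0.2, 0, 0.1], 0]], "gripper": -1}}

```text
time_s: 43.0
tcp_pos: [0.4472, -0.0576, 0.063]
ee_rot: [[0.962, 0.265, 0.065], [0.267, -0.963, -0.025], [0.056, 0.041, -0.998]]
wrist_force: [-0.7, 1.8, 3.9]
gripper_width: 0.162
```

```bash
python3 - <<'E'
from amber import *
st()
E
```

```text
43.0 [ 0.4472 -0.0576  0.063 ] yaw 15.49 z [ 0.0651 -0.025  -0.9976] F [-0.72  1.8   3.87] M [0.822 0.639 0.139] w 0.162 j [ 15.1  15.  -39.8   4.4 -32.   86.7]
```

{"name": "carry_out", "arguments": {"steps": [[[0.05, 0.05, -1], 0], [[0.15, 0.1, -3], 0], [[0.3, 0.2, -5], 0], [[0.4, 0.3, -7], 0], [[0.5, 0.4, -9], 0], [[0.6, 0.5, -11], 0], [[0.7, 0.5, -13], 0], [[0.7, 0.5, -13], 0], [[0.7, 0.5, -13], 0], [[0.7, 0.5, -13], 0]]}}

```text
time_s: 44.0
tcp_pos: [0.4456, -0.0575, 0.1916]
ee_rot: [[0.962, 0.264, 0.062], [0.266, -0.964, -0.025], [0.053, 0.041, -0.998]]
wrist_force: [-0.4, 0.7, -2.4]
gripper_width: 0.162
```

```bash
python3 - <<'E'
from amber import *
st()
L=np.array([.6088,.2699]); t=np.radians(-21.3); h=L-.04*np.array([np.cos(t),np.sin(t)])+[.0012,-.0005]; print(h)
for z in (.19,.15): print(z,go([*h,z],-21.3))
for k in ('scene','top'):
    r.capture(k); print([(n,np.round(d['centre'],4).tolist(),round(d['confidence'],2)) for n in ('tray','bead','bar','ring') for d in r.place_of(k,n)[:1]])
E
```

```text
44.0 [ 0.4456 -0.0575  0.1916] yaw 15.46 z [ 0.0616 -0.0254 -0.9978] F [-0.4   0.65 -2.36] M [-0.026  0.195  0.013] w 0.162 j [ 15.2   4.4 -29.2   2.9 -53.4  88.6]
[0.57273235 0.28393005]
0.19 ([21.32, -29.54, 0.07], np.float64(36.8))
0.15 ([21.11, -29.71, 4.06], np.float64(36.8))
[('tray', [0.4846, -0.0512, 0.1245], 0.85), ('bead', [0.4867, -0.0529, 0.1332], 0.48), ('bar', [0.5096, -0.0407, 0.1434], 0.45), ('ring', [0.4678, -0.0586, 0.1324], 0.35)]
[('tray', [0.4897, -0.0519, 0.1295], 0.58), ('bead', [0.4902, -0.0473, 0.1344], 0.49), ('bar', [0.5073, -0.0381, 0.1375], 0.51)]
```

{"name": "carry_out", "arguments": {"steps": [[[0.6, -0.9, 0], 1], [[1.8, -2.6, 0], 3], [[3.6, -5, 0], 6], [[5.4, -7.5, 0], 9], [[7.2, -10, 0], 12], [[9, -12.5, 0], 15.5], [[10.8, -15, 0], 19], [[12.6, -17.5, 0], 22], [[14.4, -20, 0], 25], [[16.2, -22.4, 0], 28], [[17.9, -24.8, 0], 31], [[19.4, -26.8, 0], 33.5], [[20.5, -28.4, 0], 35.5], [[21.1, -29.2, 0], 36.5], [[21.3, -29.5, 0], 36.8], [[21.3, -29.5, 0], 36.8], [[21.3, -29.5, 0], 36.8], [[21.3, -29.5, 0], 36.8]]}}

```text
time_s: 46.3
tcp_pos: [0.5734, 0.2829, 0.1932]
ee_rot: [[0.929, -0.365, 0.065], [-0.364, -0.931, -0.025], [0.07, -0.0, -0.998]]
wrist_force: [-0.3, -1.0, -2.1]
gripper_width: 0.156
```

```bash
cat > lamp.py <<'E'
from h import *
L=np.array([.6088,.2699]); t=np.radians(-21.3); A=np.array([np.cos(t),np.sin(t)]); N=np.array([-A[1],A[0]])
h=L-.04*A+[.0012,-.0005]
E
python3 - <<'E'
from lamp import *
st()
for z in (.19,.15): print(z,go([*h,z],-21.3))
s=save('scene','s15'); tp=save('top','t15')
zt=.1916-.063
for k in ('scene','top'):
    print([(n,np.round(d['centre'],4).tolist(),round(d['confidence'],2)) for n in ('tray','lamp_slot') for d in r.place_of(k,n)[:1]])
    for d in r.cut_out(k,'tray')[:1]:
        m=d['pixels'].astype('uint8'); cn=max(cv2.findContours(m,0,1)[0],key=cv2.contourArea)
        w=np.array([ray(k,p[0],zt+.022)[:2] for p in cn.astype(float)],dtype=np.float32); W=cv2.minAreaRect(w*1000); print(k,m.sum(),round(d['confidence'],2),np.round(W[0],1),np.round(W[1],1),round(W[2],1))
# ideal corner projections of tray top rim & bottom in scene view
tcp=np.array(r.sense()['tcp_pos'][:2])-[.0012,-.0005]; cc=tcp+.04*A
for z in (zt,zt+.022): print([np.round(proj('scene',[*(cc+A*x+N*y),z]),1).tolist() for x,y in ((-.05,-.018),(.05,-.018),(.05,.018))])
E
```

```text
46.3 [0.5734 0.2829 0.1932] yaw -21.41 z [ 0.065  -0.0251 -0.9976] F [-0.26 -1.03 -2.11] M [0.064 0.233 0.03 ] w 0.156 j [ 42.5  23.3  -3.6   4.1 -61.4  24.2]
0.19 ([-0.13, -0.07, 0.31], np.float64(-0.1))
0.15 ([-0.4, -0.07, 4.3], np.float64(-0.1))
[('tray', [0.6159, 0.2666, 0.1293], 0.82), ('lamp_slot', [0.6086, 0.2714, 0.0846], 0.88)]
scene 473 0.89 [585.4 289. ] [ 78.5 211.3] 45.8
[('tray', [0.6139, 0.2667, 0.1301], 0.61), ('lamp_slot', [0.6085, 0.2714, 0.082], 0.61)]
top 560 0.68 [624.5 261.2] [45.  69.8] 68.7
[[315.9, 117.1], [339.1, 133.0], [348.2, 128.6]]
[[316.5, 110.8], [340.1, 126.7], [349.2, 122.3]]
```

```bash
cat > fit.py <<'E'
from lamp import *
from scipy.optimize import minimize
from scipy.spatial.transform import Rotation as Ro
def box(a,b): return np.array([[x,y,z] for x in (a[0],b[0]) for y in (a[1],b[1]) for z in (a[2],b[2])],float)
TR=box((-.05,-.018,0),(.05,.018,.022)); HD=box((-.05,-.007,.02),(-.03,.007,.058))
S=8
def sil(k,p,parts):
    R=Ro.from_euler('ZYX',[t+p[3],p[4],p[5]]).as_matrix(); m=np.zeros((384*S//2,512*S//2),np.uint8)
    for B in parts:
        uv=np.array([proj(k,R@q+p[:3]) for q in B]); cv2.fillConvexPoly(m,cv2.convexHull(np.round((uv+.5)*S/2).astype(np.int32)),1)
    return m
def fit(k,p0,free):
    M=r.cut_out(k,'tray')[0]['pixels'].astype('f4'); M=(cv2.resize(M,None,fx=S//2,fy=S//2,interpolation=1)>.5)
    def cost(q):
        p=np.array(p0,float); p[free]+=q*sc[free]; m=sil(k,p,(TR,HD))>0
        return -(m&M).sum()/(m|M).sum()
    sc=np.array([.003,.003,.003,.03,.03,.03]); n=len(free)
    b=minimize(cost,np.zeros(n),method='Nelder-Mead',options=dict(initial_simplex=np.vstack([np.zeros(n)-.3,np.eye(n)*1.5-.3]),maxiter=250))
    p=np.array(p0,float); p[free]+=b.x*sc[free]; return p,-b.fun
E
python3 - <<'E'
from fit import *
s=r.sense(); tcp=np.array(s['tcp_pos']); cc=tcp[:2]-[.0012,-.0005]+.04*A
r.capture('scene'); p0=[*cc,tcp[2]-.063,0,0,0]
for free in ([0,1,2],[0,1,2,4]):
    p,f=fit('scene',p0,free); e=p[:2]-L; print(free,np.round(p,4),round(f,3),'rel slot A,N mm',np.round([e@A*1000,e@N*1000],1))
M=r.cut_out('scene','tray')[0]['pixels']; ys,xs=np.where(M); y0,x0=ys.min(),xs.min(); m0=cv2.resize(sil('scene',p,(TR,HD)),(512,384),interpolation=3)
for y in range(y0-1,ys.max()+2): print(''.join('.+-#'[int(M[y,x])+2*int(m0[y,x]>0)] for x in range(x0-2,xs.max()+3)))
E
```

```text
[0, 1, 2] [0.6121 0.2711 0.1297 0.     0.     0.    ] 0.766 rel slot A,N mm [2.6 2.3]
[0, 1, 2, 4] [ 0.6119  0.2712  0.1302  0.     -0.0063  0.    ] 0.768 rel slot A,N mm [2.4 2.3]
......................................
............+++.......................
............++++......................
............++++......................
............++++......................
............++++......................
...........+++++......................
.........--#++++......................
.......----##+++......................
.......-#######+......................
.......########.......................
......#########.......................
......#########.......................
......#########.......................
......#########.......................
.....+#########.......................
.....+########+.......................
.....+#########.......................
....++##########......................
...+##############....................
...################...................
...##################.................
..+###################+...............
..+#####################..............
..+######################.............
..#############-------####-...........
...############----------###..........
...+############----------####........
....+#############---------#####......
......+############---------#####.....
.......+############--------#######...
.........+############-------#######..
...........############------#######..
............+###########-----#######..
..............#####################+..
................###################...
.................##################...
...................################...
....................#############+....
......................#########+......
.......................######+........
.........................##+..........
......................................
```

```bash
python3 - <<'E'
import fit as F
from fit import *
s=r.sense(); tcp=np.array(s['tcp_pos']); cc=tcp[:2]-[.0012,-.0005]+.04*A
def dofit(M,parts,p0,free,valid):
    f=lambda x:cv2.resize(x.astype('f4'),None,fx=S//2,fy=S//2,interpolation=1)>.5
    M=f(M);V=f(valid); sc=np.array([.003,.003,.003,.03,.03,.03]); n=len(free); best=None
    def cost(q):
        p=np.array(p0,float); p[free]+=q*sc[free]; m=sil('scene',p,parts)>0
        return -(m&M&V).sum()/((m|M)&V).sum()
    b=minimize(cost,np.zeros(n),method='Nelder-Mead',options=dict(initial_simplex=np.vstack([np.zeros(n)-.3,np.eye(n)*1.5-.3]),maxiter=250))
    p=np.array(p0,float); p[free]+=b.x*sc[free]; return p,-b.fun
r.capture('scene')
Mt=r.cut_out('scene','tray')[0]['pixels']; Ml=r.cut_out('scene','lamp')[0]['pixels']
ys,xs=np.where(Mt); cut=ys.min()+18; low=Mt.copy(); low[:cut]=0
hull=cv2.fillConvexPoly(np.zeros(Mt.shape,np.uint8),cv2.convexHull(np.argwhere(low)[:,::-1].astype(np.int32)),1)
V=np.zeros(Mt.shape,bool); V[cut:]=1
for free in ([0,1],[0,1,4,5],[0,1,2]):
    p,f=dofit(hull,(TR,HD),[*cc,tcp[2]-.063,0,0,0],free,V); e=p[:2]-L; print('tray',free,np.round(p,4),round(f,3),'A,N mm',np.round([e@A*1000,e@N*1000],1))
V=np.ones(Mt.shape,bool); V[:cut]=1; occ=cv2.dilate(Mt.astype('uint8'),np.ones((5,5)))>0
# gripper pixels hide the lamp above the tray: ignore columns above tray
V[:ys.max(),xs.min()-25:xs.max()+8]=0
LB=box((-.09,-.06,0),(.09,.06,.085))
for free in ([0,1],[0,1,3]):
    p,f=dofit(Ml,(LB,),[*L,0,0,0,0],free,V); e=p[:2]-L; print('lamp',free,np.round(p,4),round(f,3),'A,N',np.round([e@A*1000,e@N*1000],1))
E
```

```text
tray [0, 1] [0.6113 0.2721 0.1299 0.     0.     0.    ] 0.92 A,N mm [1.5 2.9]Traceback (most recent call last):
  File "<stdin>", line 18, in <module>
  File "<stdin>", line 10, in dofit
    res = _minimize_neldermead(fun, x0, args, callback, bounds=bounds,
                               **options)
    fxcc = func(xcc)
    fx = function(np.copy(x), *(wrapper_args + args))
  File "<stdin>", line 8, in cost
  File "fit.py", line 10, in sil
    uv=np.array([proj(k,R@q+p[:3]) for q in B]); cv2.fillConvexPoly(m,cv2.convexHull(np.round((uv+.5)*S/2).astype(np.int32)),1)
                 ~~~~^^^^^^^^^^^^^
  File "h.py", line 8, in proj
    K,T=cal(cam); p=np.linalg.inv(T)@np.r_[P,1]; q=K@np.array([p[0],-p[1],-p[2]]); return q[:2]/q[2]
        ~~~^^^^^
  File "h.py", line 6, in cal
    c=r.calibration(cam); return np.array(c["camera_matrix"]),np.array(c["world_from_camera"])
ValueError: time passes only in moves, steps and waits
```

```bash
sed -i 's/^def cal(cam):/import functools\n@functools.lru_cache\ndef cal(cam):/' h.py; python3 - <<'E'
from fit import *
s=r.sense(); tcp=np.array(s['tcp_pos']); cc=tcp[:2]-[.0012,-.0005]+.04*A
def dofit(M,parts,p0,free,valid):
    f=lambda x:cv2.resize(x.astype('f4'),None,fx=S//2,fy=S//2,interpolation=1)>.5
    M=f(M);V=f(valid); sc=np.array([.003,.003,.003,.03,.03,.03]); n=len(free)
    def cost(q):
        p=np.array(p0,float); p[free]+=q*sc[free]; m=sil('scene',p,parts)>0
        return -(m&M&V).sum()/((m|M)&V).sum()
    b=minimize(cost,np.zeros(n),method='Nelder-Mead',options=dict(initial_simplex=np.vstack([np.zeros(n)-.3,np.eye(n)*1.5-.3]),maxiter=150))
    p=np.array(p0,float); p[free]+=b.x*sc[free]; return p,-b.fun
r.capture('scene')
Mt=r.cut_out('scene','tray')[0]['pixels']; Ml=r.cut_out('scene','lamp')[0]['pixels']
ys,xs=np.where(Mt); cut=ys.min()+18; low=Mt.copy(); low[:cut]=0
hull=cv2.fillConvexPoly(np.zeros(Mt.shape,np.uint8),cv2.convexHull(np.argwhere(low)[:,::-1].astype(np.int32)),1)
V=np.zeros(Mt.shape,bool); V[cut:]=1
for free in ([0,1],[0,1,4,5]):
    p,f=dofit(hull,(TR,HD),[*cc,tcp[2]-.063,0,0,0],free,V); e=p[:2]-L; print('tray',free,np.round(p,4),round(f,3),'A,N mm',np.round([e@A*1000,e@N*1000],1))
V=np.ones(Mt.shape,bool); V[:ys.max(),xs.min()-25:xs.max()+8]=0
LB=box((-.09,-.06,0),(.09,.06,.085))
for free in ([0,1],[0,1,3]):
    p,f=dofit(Ml,(LB,),[*L,0,0,0,0],free,V); e=p[:2]-L; print('lamp',free,np.round(p,4),round(f,3),'A,N',np.round([e@A*1000,e@N*1000],1))
m0=cv2.resize(sil('scene',p,(LB,)),(512,384),interpolation=3); yy,xx=np.where(Ml)
for y in range(yy.min()-1,yy.max()+2,2): print(''.join('.+-#'[int(Ml[y,x])+2*int(m0[y,x]>0)] for x in range(xx.min()-2,xx.max()+3)))
E
```

```text
tray [0, 1] [0.6124 0.2726 0.1299 0.     0.     0.    ] 0.958 A,N mm [2.4 3.9]
tray [0, 1, 4, 5] [ 0.6126  0.2727  0.1299  0.     -0.0061  0.0141] 0.963 A,N mm [2.5 4. ]
lamp [0, 1] [0.6109 0.272  0.     0.     0.     0.    ] 0.974 A,N [1.2 2.7]
lamp [0, 1, 3] [ 0.6105  0.2716  0.     -0.0147  0.      0.    ] 0.974 A,N [1.  2.2]
............................----------......................................
......................+#######-----------...................................
..................+##############-----------................................
..............#####################------------.............................
.........+############################------------..........................
.....-###################################------------.......................
.....#######################################------------....................
....+##########################################-----#######.................
...+##########################################################+.............
..++#############################################################+..........
[... 994 characters left out ...]
##+....
.....................##################################################.....
.......................###############################################......
..........................########################################+.........
............................-#################################+.............
...............................###########################+.................
.................................######################.....................
...................................+###############+........................
.....................................+#########+............................
.......................................++##++...............................
```

{"name": "carry_out", "arguments": {"steps": [[[-0.2, 0, 1], 0], [[-0.3, 0, 2], 0], [[-0.4, 0, 3], 0], [[-0.4, 0, 3.8], 0], [[-0.45, 0, 4.2], 0], [[-0.45, 0, 4.2], 0], [[-0.45, 0, 4.2], 0]]}}

```text
time_s: 47.9
tcp_pos: [0.5725, 0.2845, 0.1509]
ee_rot: [[0.929, -0.364, 0.066], [-0.363, -0.931, -0.025], [0.07, -0.001, -0.998]]
wrist_force: [-0.5, -0.2, -1.5]
gripper_width: 0.158
```

```bash
cat >> lamp.py <<'E'
def rep():
    st(); s=r.sense(); tcp=np.array(s['tcp_pos']); R=np.array(s['ee_rot']); e=tcp[:2]-h; f=np.array(s['wrist_force'])
    print('rel A,N mm',np.round([e@A*1000,e@N*1000],2),'bottom z',round(tcp[2]-.063,4),'F A,N,z',np.round([f[:2]@A,f[:2]@N,f[2]],1),'down1cm tool',np.round(R.T@[0,0,-1],3))
E
python3 -c "
from lamp import *
rep()"
```

```text
47.9 [0.5725 0.2845 0.1509] yaw -21.37 z [ 0.0655 -0.025  -0.9975] F [-0.49 -0.19 -1.48] M [ 0.117  0.204 -0.015] w 0.158 j [ 42.6  25.3  -7.    4.3 -56.   23.6]
rel A,N mm [-0.44  0.39] bottom z 0.0879 F A,N,z [-0.4 -0.4 -1.5] down1cm tool [-0.07   0.001  0.998]
```

{"name": "carry_out", "arguments": {"steps": [[[-0.05, 0.08, 0.1], 0], [[-0.05, 0.08, 0.3], 0], [[-0.1, 0.08, 0.5], 0], [[-0.1, 0.08, 0.6], 0], [[-0.1, 0.08, 0.6], 0]]}}

```text
time_s: 48.4
tcp_pos: [0.5715, 0.2839, 0.1446]
ee_rot: [[0.929, -0.364, 0.065], [-0.363, -0.931, -0.025], [0.07, -0.0, -0.998]]
wrist_force: [0.3, 1.3, -2.6]
gripper_width: 0.159
```

```bash
python3 -c "
from lamp import *
rep()"
```

```text
48.4 [0.5715 0.2839 0.1446] yaw -21.36 z [ 0.0652 -0.0252 -0.9976] F [ 0.29  1.26 -2.57] M [0.093 0.269 0.022] w 0.159 j [ 42.7  25.5  -7.6   4.4 -55.2  23.5]
rel A,N mm [-1.13 -0.52] bottom z 0.0816 F A,N,z [-0.2  1.3 -2.6] down1cm tool [-0.07   0.     0.998]
```

{"name": "carry_out", "arguments": {"steps": [[[-0.02, 0, 0.2], 0], [[-0.03, 0, 0.4], 0], [[-0.04, 0, 0.6], 0], [[-0.06, 0, 0.8], 0], [[-0.06, 0, 0.8], 0]]}}

```text
time_s: 48.9
tcp_pos: [0.5713, 0.2837, 0.1361]
ee_rot: [[0.929, -0.364, 0.064], [-0.363, -0.931, -0.026], [0.069, 0.0, -0.998]]
wrist_force: [0.5, 0.6, -1.4]
gripper_width: 0.157
```

```bash
python3 -c "
from lamp import *
rep()"
```

```text
48.9 [0.5713 0.2837 0.1361] yaw -21.37 z [ 0.0644 -0.0257 -0.9976] F [ 0.52  0.65 -1.4 ] M [ 0.071  0.197 -0.003] w 0.157 j [ 42.7  26.   -8.2   4.4 -54.2  23.4]
rel A,N mm [-1.3  -0.72] bottom z 0.0731 F A,N,z [ 0.2  0.8 -1.4] down1cm tool [-0.069 -0.     0.998]
```

{"name": "carry_out", "arguments": {"steps": [[[-0.02, -0.03, 0.3], 0], [[-0.04, -0.03, 0.6], 0], [[-0.06, -0.03, 0.9], 0], [[-0.08, -0.03, 1.2], 0], [[-0.1, -0.03, 1.4], 0], [[-0.1, -0.03, 1.4], 0]]}}

```text
time_s: 49.5
tcp_pos: [0.5711, 0.2838, 0.1215]
ee_rot: [[0.929, -0.364, 0.064], [-0.363, -0.931, -0.026], [0.069, 0.001, -0.998]]
wrist_force: [-0.3, -0.2, -1.8]
gripper_width: 0.155
```

```bash
python3 -c "
from lamp import *
rep()"
```

```text
49.5 [0.5711 0.2838 0.1215] yaw -21.37 z [ 0.0638 -0.0263 -0.9976] F [-0.35 -0.18 -1.78] M [0.127 0.196 0.009] w 0.155 j [ 42.7  26.8  -9.2   4.5 -52.4  23.2]
rel A,N mm [-1.44 -0.66] bottom z 0.0585 F A,N,z [-0.3 -0.3 -1.8] down1cm tool [-0.069 -0.001  0.998]
```

{"name": "carry_out", "arguments": {"steps": [[[-0.02, 0, 0.3], 0], [[-0.04, 0, 0.6], 0], [[-0.06, 0, 0.9], 0], [[-0.05, 0, 1.2], 0], [[0.1, 0, 1.5], 0], [[0.2, 0, 1.6], 0], [[0.2, 0, 1.6], 0], [[0.2, 0, 1.6], 0], [[0.2, 0, 1.6], 0]]}}

```text
time_s: 50.4
tcp_pos: [0.5741, 0.2828, 0.1059]
ee_rot: [[0.929, -0.364, 0.064], [-0.363, -0.931, -0.026], [0.069, 0.001, -0.998]]
wrist_force: [-0.5, 0.0, -1.5]
gripper_width: 0.157
```

```bash
python3 - <<'E'
from lamp import *
rep(); s=save('scene','s20'); save('top','t20')
for k in ('scene','top'):
    print(k,[(n,np.round(d['centre'],4).tolist(),round(d['confidence'],2)) for n in ('tray','tray_handle','lamp_slot','bead','bar','ring','tumbler','jar','brush') for d in r.place_of(k,n)[:1]])
D=s[...,0].astype(int)-s[...,2]
u0,v0=proj('scene',[*L,.08]).astype(int); print('amber px on table', [(n,int((D[v-8:v+9,u-8:u+9]>50).sum())) for n,(u,v) in {k:np.round(proj('scene',p)).astype(int) for k,p in dict(ring=[.4525,-.204,0],bead=[.529,-.332,0],bar=[.6175,-.211,0],trayspot=[.49,-.045,0]).items()}.items()])
E
```

```text
50.4 [0.5741 0.2828 0.1059] yaw -21.37 z [ 0.0641 -0.026  -0.9976] F [-0.46  0.03 -1.46] M [ 0.123  0.224 -0.003] w 0.157 j [ 42.4  27.9  -9.9   4.6 -50.6  23.3]
rel A,N mm [ 1.71 -0.58] bottom z 0.0429 F A,N,z [-0.4 -0.1 -1.5] down1cm tool [-0.069 -0.001  0.998]
scene [('tray_handle', [0.5736, 0.2843, 0.131], 0.61), ('lamp_slot', [0.6083, 0.2708, 0.0857], 0.56), ('tumbler', [0.7627, -0.0442, 0.0006], 0.97), ('jar', [0.6841, -0.3574, -0.0029], 0.67), ('brush', [0.3662, 0.0794, -0.0], 0.7)]
top [('tray', [0.7553, -0.0501, 0.0018], 0.2), ('tray_handle', [0.5724, 0.2835, 0.131], 0.59), ('lamp_slot', [0.6074, 0.2723, 0.0794], 0.85), ('bead', [0.6174, 0.2674, 0.0486], 0.49), ('bar', [0.6366, 0.2597, 0.054], 0.63), ('tumbler', [0.757, -0.0485, 0.0015], 0.91), ('jar', [0.6874, -0.3569, -0.001], 0.9), ('brush', [0.361, 0.0773, 0.0019], 0.82)]
amber px on table [('ring', 0), ('bead', 0), ('bar', 0), ('trayspot', 289)]
```

```bash
python3 -c "
from lamp import *
rep(); print(np.round(r.sense()['joint_velocities'],2)); print(r.finish_job())"
```

```text
51.4 [0.574  0.2827 0.1057] yaw -21.37 z [ 0.0638 -0.0262 -0.9976] F [-0.28 -0.26 -0.93] M [ 0.105  0.25  -0.047] w 0.158 j [ 42.4  27.9  -9.9   4.6 -50.6  23.3]
rel A,N mm [ 1.64 -0.69] bottom z 0.0427 F A,N,z [-0.2 -0.3 -0.9] down1cm tool [-0.069 -0.001  0.998]
[-0.01  0.01 -0.02 -0.05 -0.22 -0.09]
the job is handed in; nothing more can be done
None
```

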